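# Hook the lidded pots out of the wire food cage and lock it again

### The arm

A 6-joint arm with a two-finger parallel gripper is mounted at the origin on a cart in front of the work surface, level with it; the furniture and walls round the work are solid. World frame = base frame: x ahead of the robot, y to its left, z up, the work surface at z = 0. Lengths are in mm, angles in rad, forces in N, time in s.
With the tool pointing down it reaches from about 325 to 1000 mm from the base axis. Payload 5.1 kg.
Tool frame: the origin (TCP) lies midway between the tips of the shut fingers; the grasp point (between the pads) lies 19 mm behind it (robot.hold_point_z is the distance from the TCP to the grasp point, in mm); z points along the fingers, y is the line along which they close (so a half turn about z gives the same grasp; the last joint's range is limited). The gripper opens to 85 mm and grips with 20 to 120 N. Pads are 22 mm wide; open, the fingers measure 114 mm over their backs; the gripper's body (76 mm by 85 mm) begins 54 mm behind the grasp point. The pads swing forward as they close: fully open they stand 13 mm farther back than shut.
Start: joints at [-1.331, 0.124, 1.65, -0, 1.367, -0.083], TCP at [206.162, -616.426, 194.122] pointing down, gripper open.
Joint ranges: [-2.61, 2.61], [-1.02, 2.33], [0.03, 2.71], [-1.35, 4.49], [0.32, 2.68], [-2.91, 2.91]. Speed limits (rad/s): [2.57, 2.57, 3.14, 3.14, 3.14, 3.14].

### API

Orientations are given as a unit quaternion [w, x, y, z].
In Python, from plant import get_state, optics, job_done, robot gives the robot as it stands.
- The arm moves only by the tool jog_arm, never from a script. Its argument "motion" is text: rows parted by semicolons, each of 5 numbers parted by spaces: the closure, from 0 (fully open) to 1 (shut), then the shift along the world's x, y, z in mm, then the turn about the world's z in degrees. A call has 1 to 10 rows; each row is the pose to reach, as a shift and turn from the pose commanded when the call began; what a row does not reach only later rows make up. A row lasts 1/10 s, in which the tool goes at most 50 mm and 8.59 degrees, less where a joint would pass 70% of its speed; a pose out of reach is approached as far as the arm can. A call with a gripper value outside its range is refused whole. The fingers move at their own pace and stop on an object; "squeeze" is the grip in N (left out, the last holds). Time passes only in rows, so rows that repeat a pose let the fingers close. It gives the time, the measured TCP pose, the force, the opening and the grip force at its end, in the units of the state.
- get_state(): the state, without advancing time (a new reading comes with each control period).
- optics.get_image(name): name is "side" or "top"; returns the picture (420x560x3 uint8, red, green, blue); there is no depth.
- optics.camera_params(name): a dict with "K" (3x3 intrinsics, pixels), "xyz" and "rotation" of the camera in the world. Camera axes: x right, y up, looking along -z (the intrinsics and any distortion apply to the point x, -y, -z); pixel columns grow to the right and rows downward; lengths in mm; the calibration is good to about 2 mm. A picture is of the moment at which its call begins. camera_params takes no time and is no camera call.
- job_done(): hands the job in; it is judged then, once.
The state is a dict: "time": time; "q": joint angles; "qvel": joint speeds; "tau": joint torques, N m; "ee_pos": TCP position; "orientation": TCP orientation; "contact_force": force on the tool from outside, world axes, zero at the start; "wrist_torque": the same for the moment, N m; "gripper_width": finger opening in mm; "grasp_force": force on a finger pad.
Only numpy, scipy, OpenCV 4.12 (cv2) and the standard library are available. Lean on these libraries where they do the work, as an engineer would, in place of code of your own. Each camera call takes 0.05 s, during which the arm holds its last target. There are 200 camera calls.

### The job

Press the thumb pad to lift the latch bar, swing the gate of the wire food cage wide open, drag every pot in it out onto the table with the hook tool (do not reach in with the fingers), then stand the pots upright inside the wooden tray. Lay the hook tool flat back on its blue mat, and swing the gate fully shut so that the latch bar drops home behind its catch. Leave the masking tape, the blue pin box and the blue bottle where they are.

Things in the scene. Friction and masses are not known exactly. Their poses are not given: they have to be found in the camera images.
- cage: Low wire-mesh cage fixed to the table, 350 wide (y), 190 deep (x), 105 high over all; closed mesh roof (6 thick), sides and back, no floor: pots stand on the table. Origin on the table, middle of the front opening; +x points into the cage, +y to the left (looking in), z up. The gate covers the front (x = -8 to 0); the sides are at y = +-175.
- gate (a joint): Gate on an upright hinge at the cage's right front post (y = -175); rad: 0 shut, 1.75 widest; the free left edge swings toward the robot, then right. 330 wide, 8 thick, top at 102. Stays where it is left (friction 0.03 N m). A plunger in the left post presses on the shut gate (3 N), pops it 0.14 rad or more ajar when the bar is lifted, and then stands out 45.
- latch (a joint): Gravity latch bar on the gate's front; pivot 95 left of the cage's middle, 52 high; rad: 0 level, up to 0.5 as its left tip rises. The tip sits behind a catch wall on the left post and clears it at about 0.25. With the gate ajar the bar falls level in front of the catch; pushing the gate shut (about 8 N at the knob) makes it ride up the catch's ramp and drop behind by itself.
- latch_pad (a point): Middle of the top of the black thumb pad (30 along the gate x 26) on the right end of the latch bar; 90 mm high while the bar is down, 28 mm in front of the gate plane (the gate's face is 8 in front of it). Pressing it down about 20 mm (under 2 N) lifts the bar; it also moves some 10 mm to the right then.
- gate_knob (a point): Upright red round knob on the gate's top rail, 18 diameter, from 100 to 146 mm height; this point is on its axis at 128 mm height, 115 mm from the hinge axis. Pinch it from above, with the fingertips above 110 mm so that they pass over the cage's roof edge (105) when the gate shuts.
- gate_hinge (a point): Point on the gate's upright hinge axis (100 mm height).
- pot_1: Small white plastic pot with snap lid, 65 diameter, 55 high. Origin at the centre of its underside, z up. In the cage the pots stand side by side, about 90 mm between centres, centres 80 to 105 mm behind the gate plane. May be absent.
- pot_2: Pot like pot_1. May be absent.
- pot_3: Pot like pot_1. May be absent.
- hook: Hook tool, 0.2 kg. Wooden handle 130 x 28 x 22 (x, y, z), origin at the centre of its underside, x toward the hook, z up as it lies. An aluminium rod, 10 diameter, axis 10 above the underside (lowest point 5), runs along +x to a corner at x = 240, turns right (-y) for 66 (leaning 7 back), and ends in a 12 lip pointing back. Balance point 11 ahead of the origin.
- hook_end (a point): Corner of the hook (axis of the rod), 240 mm ahead of the handle's middle, 10 mm above the tool's underside.
- tray: Fixed shallow wooden tray, 280 x 120 (x, y) outside, floor 6 thick, rim 12 high and 6 wide. Origin at the centre of its underside.
- mat: Fixed flat blue mat, 380 x 120 x 4 (x, y, z), on which the hook tool lies. Origin at the centre of its underside.
- masking_tape: Bystander: roll of masking tape, 104 diameter, 25 high, lying flat.
- pin_box: Bystander: blue flat pin case, 82 x 118 x 29.
- blue_bottle: Bystander: small blue bottle, 36 diameter, 115 high, standing.
Not all that is in view belongs to the job. What is shaped like the pot_3 but yellow is not meant.

How it is judged (in metres and radians):
On the way, in this order (a step that is already met when the one before it is completed fails the run):
1. the latch bar is lifted and the gate swung wide open (more than 1.2 rad) (value of joint gate above 1.2 rad), for 0.2 s.
2. every pot has been dragged out in front of the gate opening (centre more than 45 mm before it) (x of each of pot_1, pot_2, pot_3 in the frame of cage below -0.045 m), for 0.2 s.
At the end, for the whole second after the job is handed in: Every pot stands upright and still on the tray floor, inside the rim; the hook tool lies flat on the mat, handle middle and hook corner over the mat; the gate is shut (under 0.025 rad) and the latch bar down (under 0.06 rad) behind its catch (x of pot_1 in the frame of tray between -0.115 and 0.115 m and y of pot_1 in the frame of tray between -0.04 and 0.04 m and z of each of pot_1, pot_2, pot_3 in the frame of tray below 0.01 m and angle between each of pot_1, pot_2, pot_3, hook's own z axis and vertical below 0.1 rad and linear speed of each of pot_1, pot_2, pot_3, hook below 0.02 m/s and x of pot_2 in the frame of tray between -0.115 and 0.115 m and y of pot_2 in the frame of tray between -0.04 and 0.04 m and x of pot_3 in the frame of tray between -0.115 and 0.115 m and y of pot_3 in the frame of tray between -0.04 and 0.04 m and x of hook in the frame of mat between -0.14 and 0.14 m and y of hook in the frame of mat between -0.06 and 0.06 m and y of hook_end in the frame of mat between -0.06 and 0.06 m and x of hook_end in the frame of mat between -0.19 and 0.19 m and z of hook in the frame of mat below 0.01 m and value of joint gate below 0.025 rad and value of joint latch below 0.06 rad); the robot touches nothing.
It fails at once if the masking tape is moved more than 30 mm (distance of masking_tape from where it was at the start of the episode above 0.03 m).
It fails at once if the pin box is moved more than 30 mm (distance of pin_box from where it was at the start of the episode above 0.03 m).
It fails at once if the blue bottle is moved more than 30 mm (distance of blue_bottle from where it was at the start of the episode above 0.03 m).
It fails at once if a pot is touched by the fingers while it is still inside the cage ((contact force between the fingers and pot_1 above 0.5 N and x of pot_1 in the frame of cage above 0.03 m) or (contact force between the fingers and pot_2 above 0.5 N and x of pot_2 in the frame of cage above 0.03 m) or (contact force between the fingers and pot_3 above 0.5 N and x of pot_3 in the frame of cage above 0.03 m)).
Of pot_1, pot_2, pot_3 only 2 to 3 are there at a start; the rules pass over those that are not, and their reading is None.
At some moment in a run one of hook may be knocked a few centimetres aside while the robot is not near it.
Once in a run the grip may slacken for a moment while it holds something.
It also fails if it takes over 210 s, if anything falls off the work surface, if the arm or the gripper's body presses on something with over 40 N, if the wrist force passes 120 N, or if a joint passes its speed limit or range.

## Working session

There is one attempt and no reset: what is moved stays moved. The work goes in short steps, Python scripts to look and compute and a tool call to move; the robot and the scene stay as the last step left them, time stands still between calls to the robot, and variables do not carry over. Pictures are saved under pics/ and viewed, at most 14 in all, crops included, and the job is handed in when it is done.

Besides the shell and the picture viewer there is one more tool, called after "Emit:" as name(argument=value, ...) on one line, values as JSON. jog_arm: Moves the arm, as the interface text tells. Its arguments: {"type":"object","properties":{"motion":{"type":"string"},"squeeze":{"type":"number"}},"required":["motion"]}

```bash
mkdir -p pics; python3 - <<'E'
from plant import get_state, optics, robot
import cv2
for n in("top","side"):
    im=optics.get_image(n); cv2.imwrite(f"pics/{n}0.png",im[:,:,::-1])
    p=optics.camera_params(n); print(n,p)
s=get_state(); print(s); print(robot.hold_point_z)
E
```

```text
top {'K': array([[419.56855408,   0.        , 283.84883134],
       [  0.        , 419.56855408, 218.57649171],
       [  0.        ,   0.        ,   1.        ]]), 'xyz': array([ 288.24354322,   -5.26883921, 1681.86889546]), 'rotation': array([-0.70353399, -0.06516335,  0.06756731,  0.70443476])}
side {'K': array([[490.48331061,   0.        , 282.37475886],
       [  0.        , 490.48331061, 204.12594633],
       [  0.        ,   0.        ,   1.        ]]), 'xyz': array([   76.23515861, -1168.2114242 ,   914.86730848]), 'rotation': array([ 0.85956888,  0.46685127, -0.09419311, -0.18525361])}
{'time': 0.1, 'q': array([-1.33058875e+00,  1.24405500e-01,  1.65156374e+00,  3.98757302e-05,
        1.36751399e+00, -8.25858260e-02]), 'qvel': array([ 4.21740572e-04, -1.14674412e-03, -4.16455671e-03, -4.20598582e-04,
       -5.35719107e-05,  9.36312987e-04]), 'tau': array([ 4.24073005e-04, -4.24930716e+01, -3.66653037e+01, -9.84808617e-05,
        3.93652328e-03,  1.34282226e-05]), 'ee_pos': array([ 206.03197005, -615.81201501,  192.98272882]), 'orientation': array([-9.43890504e-04,  9.87004009e-01,  1.60692849e-01, -5.49589295e-05]), 'contact_force': array([-0.69049222,  0.16224958, -0.32223472]), 'wrist_torque': array([-0.01904857, -0.01478986,  0.00686479]), 'grasp_force': 0.0, 'gripper_width': 85.43235881005658}
18.700000000000003
```

View pics/top0.png

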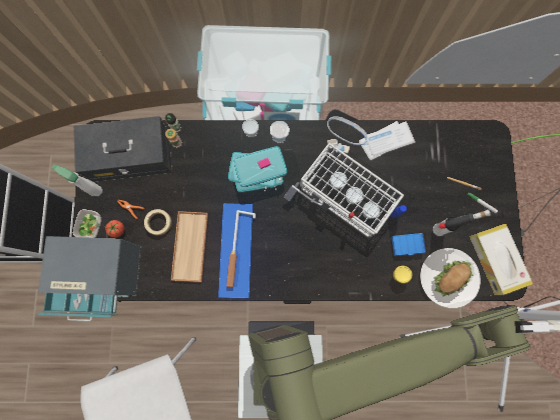

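View pics/side0.png

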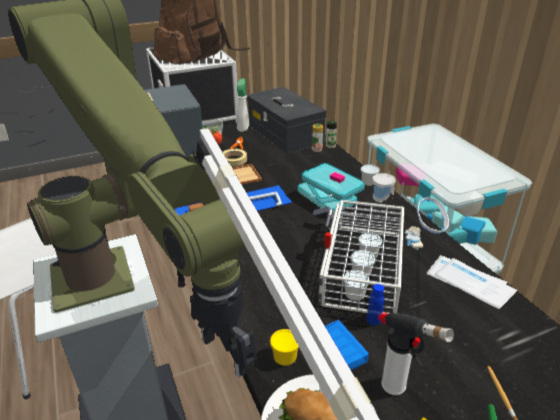

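The overview shows the cage at (352,190) with three white pots through its roof at (338,180), (354,196) and (372,210). The hook lies on the mat at (237,250), the tray is at (190,247), and the bottle is at (402,210). Lookalikes are the yellow pot at (402,274) and the cups at (250,128) and (279,131), none of them in the cage. I'm choosing the three in the cage.

```bash
cat > h.py <<'E'
import numpy as np, cv2
from scipy.spatial.transform import Rotation as R
from plant import get_state, optics, robot
P={n:optics.camera_params(n) for n in("top","side")}
def rot(n):
    q=P[n]["rotation"]; return R.from_quat([q[1],q[2],q[3],q[0]]).as_matrix()
def proj(n,X):
    c=rot(n).T@(np.asarray(X,float)-P[n]["xyz"]); k=P[n]["K"]@[c[0],-c[1],-c[2]]; return k[:2]/k[2]
def ray(n,uv):
    d=np.linalg.inv(P[n]["K"])@[uv[0],uv[1],1]; return P[n]["xyz"],rot(n)@[d[0],-d[1],-d[2]]
def at(n,uv,z):
    o,d=ray(n,uv); return o+d*(z-o[2])/d[2]
def tri(a,b):
    o1,d1=ray("top",a);o2,d2=ray("side",b)
    t=np.linalg.lstsq(np.c_[d1,-d2],o2-o1,rcond=None)[0]
    p,q=o1+t[0]*d1,o2+t[1]*d2; return (p+q)/2,np.linalg.norm(p-q)
def crop(n,name,x0,y0,x1,y1,s,im=None):
    if im is None: im=optics.get_image(n)
    c=cv2.resize(im[y0:y1,x0:x1,::-1],None,fx=s,fy=s,interpolation=cv2.INTER_CUBIC); cv2.imwrite(f"pics/{name}.png",c)
    return im
E
python3 - <<'E'
from h import *
a=cv2.imread("pics/top0.png");b=cv2.imread("pics/side0.png")
crop("top","c1",280,140,420,245,5.5,a[:,:,::-1]); crop("side","c2",300,180,440,320,4,b[:,:,::-1])
crop("top","c3",160,195,270,305,5,a[:,:,::-1])
print(proj("top",get_state()["ee_pos"]),proj("side",get_state()["ee_pos"]))
E
```

```text
[459.2138267  322.33246726] [226.63458606 375.37977147]
```

View pics/c1.png

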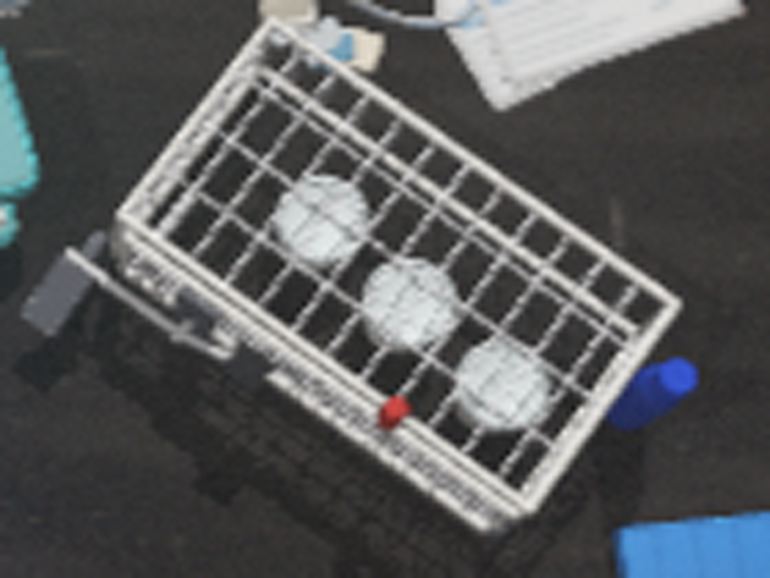

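View pics/c2.png

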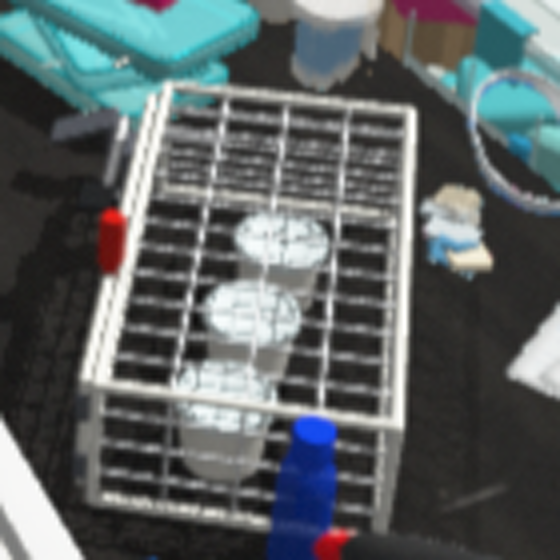

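View pics/c3.png

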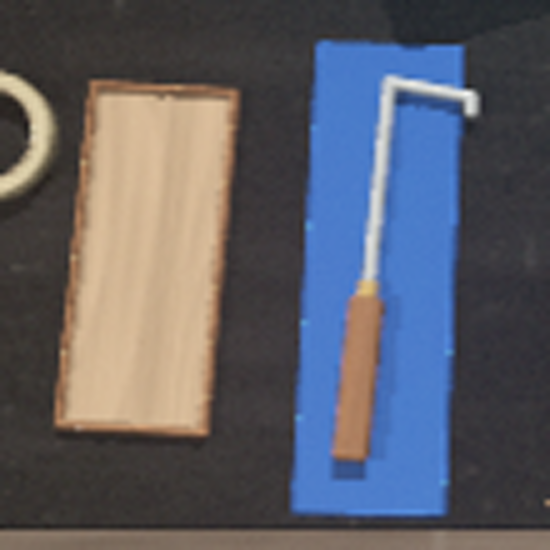

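The crops show the cage's roof corners in c1 at (270,28), (125,215), (520,510) and (675,305), with the knob at (397,408) and a dark pad at about (252,360). The three pots sit under the roof. In c3 the hook's handle runs from (350,455) to (368,295), its corner is at (388,82), and the tray is at (148,260). Next I'll fit the poses.

```bash
python3 - <<'E'
from h import *
from scipy.optimize import least_squares
np.set_printoptions(precision=1,suppress=True)
T=lambda u,v:(280+u/5.5,140+v/5.5); S=lambda u,v:(300+u/4,180+v/4)
obs=[("top",T(268,26),(190,175)),("top",T(123,215),(0,175)),("top",T(525,512),(0,-175)),("top",T(678,305),(190,-175)),
("side",S(412,106),(190,175)),("side",S(160,86),(0,175)),("side",S(90,382),(0,-175)),("side",S(402,425),(190,-175))]
def W(p,c): 
    a=p[2]; return np.array([p[0]+np.cos(a)*c[0]-np.sin(a)*c[1],p[1]+np.sin(a)*c[0]+np.cos(a)*c[1],p[3]])
f=lambda p:np.concatenate([proj(n,W(p,c))-uv for n,uv,c in obs])
r=least_squares(f,[500,-250,-.5,105]);p=r.x; print("cage",p,np.degrees(p[2]));print(r.fun.reshape(-1,2))
print("knobtop tri",tri(T(398,403),S(113,214)))
kc=(-4,-60);kz=146
q=p.copy();q[3]=146
for c in [(-4,-60)]: print("knob pred",W(q,c),(proj("top",W(q,c))-[280,140])*5.5,(proj("side",W(q,c))-[300,180])*4)
q[3]=90
for y in(-60,-40,-30,-20): 
  for z in (0,): print("pad?",y,W(q,(-28,95+y)),(proj("top",W(q,(-28,95+y)))-[280,140])*5.5,(proj("side",W(q,(-28,95+y)))-[300,180])*4)
for a,b in [((322,220),(282,240)),((410,303),(252,310)),((504,385),(225,392))]:
    w,e=tri(T(*a),S(*b)); d=w[:2]-p[:2]; c,s=np.cos(p[2]),np.sin(p[2]); w5=at("top",T(*a),55);d5=w5[:2]-p[:2]
    print("pot",w,e,"z55",w5,"cageframe",np.array([c*d[0]+s*d[1],-s*d[0]+c*d[1]]),np.array([c*d5[0]+s*d5[1],-s*d5[0]+c*d5[1]]))
C=lambda u,v:(160+u/5,195+v/5)
tc=[at("top",C(*u),12) for u in((91,82),(240,90),(208,436),(55,428))];t=np.array(tc);print("tray",t,t.mean(0),[np.linalg.norm(t[i]-t[i-1]) for i in range(4)])
m=np.array([at("top",C(*u),4) for u in((316,42),(463,46),(446,514),(291,512))]);print("mat",m,m.mean(0),[np.linalg.norm(m[i]-m[i-1]) for i in range(4)])
print("hook",*[at("top",C(*u),z) for u,z in(((350,458),26),((368,296),26),((390,82),14),((474,100),14))])
print("bottle",at("top",(280+680/5.5,140+377/5.5),115))
print("tape",at("top",(157,222),25),"pin",at("top",(408,245),29))
E
```

```text
cage [ 637.4 -221.    -0.6  100.5] -36.64182753046316
[[ 1.1 -1.6]
 [-0.7  1. ]
 [ 0.3 -0.1]
 [-0.  -1.4]
 [-0.1  1.2]
 [-0.5 -0.7]
 [-0.5 -0. ]
 [-0.3  0.1]]
knobtop tri (array([ 600.1, -266.8,  145.4]), np.float64(0.6914151597251231))
knob pred [ 598.4 -266.8  146. ] [398.  405.8] [111.2 213.8]
pad? -60 [ 635.8 -176.2   90. ] [255.1 369.7] [ 93.8 195.1]
pad? -40 [ 647.8 -160.2   90. ] [232.1 353.2] [ 97.9 179.1]
pad? -30 [ 653.7 -152.1   90. ] [220.6 345. ] [100.  171.3]
pad? -20 [ 659.7 -144.1   90. ] [209.1 336.8] [102.  163.5]
pot [ 759.  -232.8   48.9] 3.9613450952283293 z55 [ 755.3 -231.2   55. ] cageframe [104.6  63.1] [100.7  62.2]
pot [ 695.3 -294.7   51.8] 3.4578644122600157 z55 [ 692.9 -293.4   55. ] cageframe [ 90.5 -24.5] [ 87.7 -25. ]
pot [ 634.1 -360.3   53.1] 3.4149564737625004 z55 [ 632.  -359.2   55. ] cageframe [  80.5 -113.8] [  78.2 -114.1]
tray [[636.  417.8  12. ]
 [629.2 296.6  12. ]
 [351.4 312.9  12. ]
 [357.8 433.5  12. ]] [493.6 365.2  12. ] [np.float64(278.66799781244663), np.float64(121.35178551009531), np.float64(278.36628890538606), np.float64(120.78877217168584)]
mat [[671.  237.1   4. ]
 [667.5 116.7   4. ]
 [290.7 125.4   4. ]
 [292.5 247.1   4. ]] [480.4 181.6   4. ] [np.float64(378.6143783999026), np.float64(120.51345453577851), np.float64(376.8587815711068), np.float64(121.7804058840463)]
hook [333.7 199.   26. ] [460.1 187.6  26. ] [635.3 174.8  14. ] [620.4 106.5  14. ]
bottle [ 624.9 -468.8  115. ]
tape [589.9 497.5  25. ] pin [ 495.5 -503.4   29. ]
```

Emit:
jog_arm(motion="1 35 35 0 4; 1 75 75 0 8; 1 115 115 0 12; 1 155 155 0 16; 1 195 195 0 20; 1 230 230 0 24; 1 265 265 0 28; 1 300 300 0 32; 1 335 335 0 35; 1 365 370 0 35", squeeze=30)

```text
time: 1.1
ee_pos: [558.5, -259.7, 193.6]
orientation: [-0.0, 0.893, 0.45, -0.0]
contact_force: [1.4, -0.2, -0.6]
gripper_width: 0.1
grasp_force: 0.0
```

Emit:
jog_arm(motion="1 30 35 0 0; 1 63 70 -10 0; 1 63 72 -40 0; 1 63 72 -70 0; 1 63 72 -70 0; 1 63 72 -70 0")

```text
time: 1.7
ee_pos: [619.9, -189.3, 123.4]
orientation: [-0.001, 0.893, 0.45, -0.001]
contact_force: [0.3, -0.2, -0.3]
gripper_width: -0.1
grasp_force: 0.0
```

Emit:
jog_arm(motion="1 14 15 0 0; 1 14 15 -15 0; 1 14 15 -25 0; 1 14 15 -25 0; 1 14 15 -25 0")

```text
time: 2.2
ee_pos: [634.0, -174.6, 98.4]
orientation: [-0.0, 0.893, 0.45, -0.001]
contact_force: [-0.7, -0.1, 0.6]
gripper_width: -0.1
grasp_force: 0.0
```

```bash
python3 - <<'E'
from h import *
a=crop("top","d1",290,150,390,225,6); b=optics.get_image("side")
cv2.imwrite("pics/d.png",np.hstack([cv2.resize(a[160:240,290:390,::-1],(400,320)),cv2.resize(b[180:280,290:390,::-1],(400,400))[:320]]))
print(get_state()["ee_pos"],get_state()["contact_force"])
E
```

```text
[ 634.58305378 -174.78986482   99.4185523 ] [-0.10421202 -0.26002236 -0.15977693]
```

View pics/d.png

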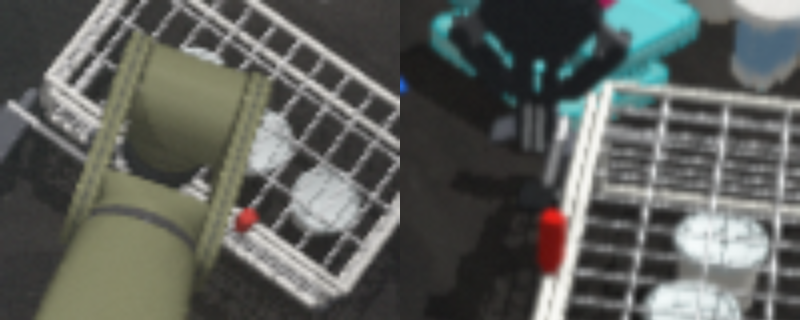

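```bash
python3 - <<'E'
from h import *
for z in(98,103,108): print(proj("side",(634.5,-174.7,z)))
a=cv2.imread("pics/top0.png");b=cv2.imread("pics/side0.png")
for n,im,c in(("top",a,(326,206)),("side",b,(324,228))):
    x,y=c; g=cv2.cvtColor(im,cv2.COLOR_BGR2GRAY)[y-9:y+10,x-9:x+10]; print(n,x-9,y-9);print(g)
E
```

```text
[322.87638525 226.32046448]
[322.93636416 224.88982022]
[322.99657875 223.45355468]
top 317 197
[[ 62  82  98 114 167 199 219 205 154 166 212 204 140  55  41  44  40 123
  118]
 [ 63  56 101 130 124 177 186 213 204 146 133 195 221 182  87  40  65 133
  104]
 [ 63  64 135 114 154 134 157 172 197 220 176 130 176 214 201 129 167 137
   54]
 [ 59 110 175 181 139 165 144 144 182 189 213 204 152 158 205 225 181  80
   49]
 [ 60  90 153 201 200 164 122 144 127 183 184 203 226 178 130 192 222 187
   99]
 [120  84  88 141 193 168  97  78 163 148 168 183 199 218 200 148 166 212
  204]
 [133 188 189 146 143 119  70  59  73 112 147 135 150 176 211 203 145 158
  203]
 [ 67 113 169 197 172 103  60  58  58  62  70 113 105 179 182 198 220 184
  137]
 [ 45  51  75 101  89  63  58  57  56  55  60  72 136 138 132 176 188 212
  205]
 [ 50  46  48  55  53  56  55  56  59  58  55  56  65  89 129 115 167 177
  203]
 [ 50  58  47  47  57  56  57  57  58  56  56  59 101 156 124  96 111 131
  168]
 [ 42  44  59  49  39  53  56  52  55  54  58 124 196 203 190 148 109 123
  125]
 [ 56  55  49  41  51  48  49  5
[... 1388 characters left out ...]
  39  41  39  40  39  40  50  85 129 228 245
  220]
 [ 37  29  33  36  32  37  38  40  40  39  40  39  36  30  65 146 237 243
  188]
 [ 32  28  28  28  28  31  31  32  32  35  36  39  42  38  76 168 242 241
  185]
 [ 31  29  27  27  25  25  26  26  27  29  35  53  69  68  98 183 244 240
  202]
 [ 29  29  27  30  36  37  34  28  32  41  57  75  89  90 107 169 230 223
  220]
 [ 30  28  28  38  43  38  40  31  39  52  65  83  89  90  96 125 168 172
  232]
 [ 28  30  32  41  40  33  38  31  37  46  53  65  74  80  82  97 136 172
  240]
 [ 25  26  32  42  38  36  31  29  31  39  45  47  51  55  59  82 129 183
  244]
 [ 25  28  30  39  40  39  32  36  39  44  45  43  44  46  51  74 132 208
  247]]
```

Emit:
jog_arm(motion="1 0 0 -7 0; 1 0 0 -13 0; 1 0 0 -18 0; 1 0 0 -23 0; 1 0 0 -28 0; 1 0 0 -32 0; 1 0 0 -32 0; 1 0 0 -32 0; 1 0 0 -32 0; 1 0 0 -32 0")

```text
time: 3.3
ee_pos: [634.8, -174.6, 67.6]
orientation: [0.0, 0.893, 0.45, 0.0]
contact_force: [-0.5, -0.1, 0.9]
gripper_width: 0.0
grasp_force: 0.0
```

```bash
python3 - <<'E'
from h import *
a=optics.get_image("top"); b=optics.get_image("side")
cv2.imwrite("pics/e.png",np.hstack([cv2.resize(a[160:260,290:390,::-1],(400,400)),cv2.resize(b[180:280,290:390,::-1],(400,400))]))
print(get_state()["ee_pos"],get_state()["contact_force"])
E
```

```text
[ 634.68432065 -174.54783898   67.41364935] [-0.78041779 -0.72944665 -0.56027877]
```

View pics/e.png

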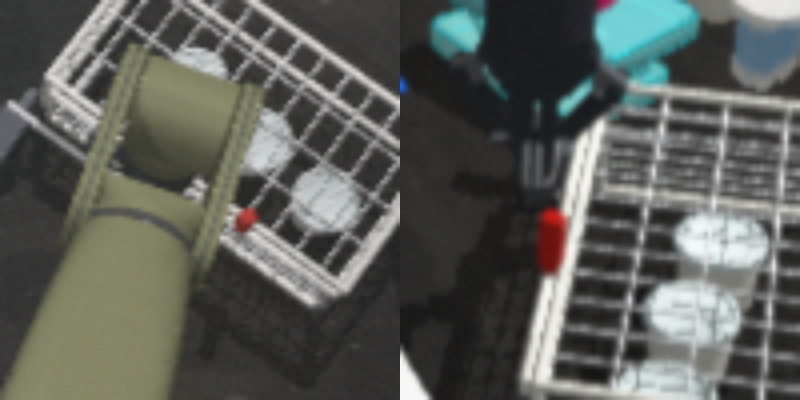

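Emit:
jog_arm(motion="1 0 0 -4 0; 1 0 0 -8 0; 1 0 0 -8 0; 1 0 0 -8 0; 1 0 0 -8 0; 1 0 0 -8 0")

```text
time: 4.0
ee_pos: [634.7, -174.5, 59.3]
orientation: [0.0, 0.893, 0.45, 0.0]
contact_force: [0.2, 0.3, -0.5]
gripper_width: -0.1
grasp_force: 0.0
```

```bash
cat > red.py <<'E'
from h import *
def cen(n,im):
    i=im.astype(int); m=(i[...,0]>120)&(i[...,1]<60)&(i[...,2]<60)
    k,l,s,c=cv2.connectedComponentsWithStats(m.astype(np.uint8)); return [(np.round(c[j],1),s[j][:5]) for j in range(1,k) if 290<c[j][0]<400 and 180<c[j][1]<290 and s[j][4]>4]
a=optics.get_image("top"); b=optics.get_image("side")
for n,im in(("top",a),("side",b)): print(n,cen(n,im))
print(get_state()["ee_pos"],get_state()["contact_force"])
E
python3 red.py; python3 - <<'E'
from red import cen
import cv2
for n in("top","side"): print(cen(n,cv2.imread(f"pics/{n}0.png")[...,::-1]))
E
```

```text
top []
side [(array([328.4, 236.4]), array([326, 232,   5,  14,  27], dtype=int32))]
[ 634.65543159 -174.53358242   59.28442483] [0.5204314  0.83446691 0.29822115]
top []
side [(array([328.3, 235. ]), array([326, 232,   5,   9,  22], dtype=int32))]
[ 634.62461712 -174.53030374   59.26796237] [-0.4588314  -0.05662905  0.5099295 ]
[]
[(array([328., 235.]), array([325, 232,   6,   9,  23], dtype=int32))]
```

Emit:
jog_arm(motion="1 0 0 30 0; 1 0 0 80 0; 1 -40 0 110 0; 1 -90 0 110 0; 1 -140 0 110 0; 1 -190 0 110 0; 1 -190 0 110 0")

```text
time: 4.9
ee_pos: [439.1, -173.3, 167.3]
orientation: [-0.001, 0.893, 0.449, -0.001]
contact_force: [-0.5, 0.1, -0.2]
gripper_width: 0.0
grasp_force: 0.0
```

```bash
python3 - <<'E'
from h import *
a=optics.get_image("top"); b=optics.get_image("side")
cv2.imwrite("pics/f.png",np.hstack([cv2.resize(a[170:235,275:340,::-1],(400,400),interpolation=2),cv2.resize(b[190:250,300:360,::-1],(400,400),interpolation=2)]))
print(get_state()["ee_pos"],get_state()["contact_force"])
E
```

```text
[ 443.97143003 -174.53054006  169.47898265] [0.55520841 0.29543866 1.30595994]
```

View pics/f.png

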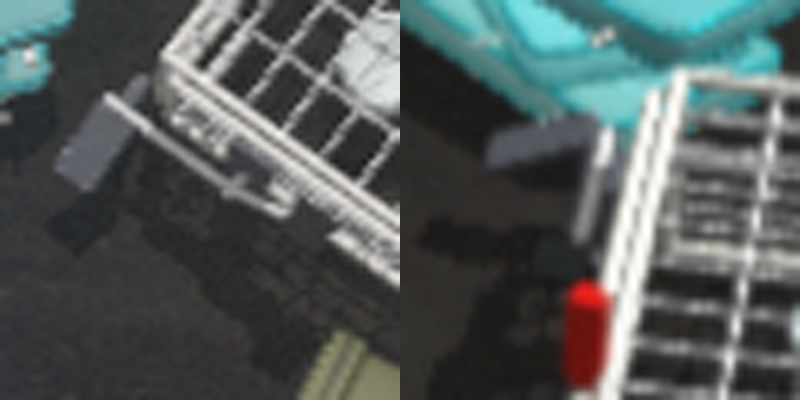

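```bash
python3 - <<'E'
from h import *
np.set_printoptions(precision=1,suppress=True)
for a in((325,206.5),(326.2,206.1)):
  for b in((324,228.5),(324.7,228.7)): print(tri(a,b),at("top",a,90),at("side",b,90))
# rendered position of pad colour extents
a=optics.get_image("top")
print(a[198:214,314:336].sum(2)//3)
b=optics.get_image("side")
print(b[222:238,314:336].sum(2)//3)
E
```

```text
(array([ 639.9, -171.4,   86.4]), np.float64(0.8467792138649185)) [ 638.7 -170.9   90. ] [ 637.9 -175.7   90. ]
(array([ 641. , -171.8,   85.4]), np.float64(2.6445322228095156)) [ 638.7 -170.9   90. ] [ 639.2 -177.4   90. ]
(array([ 639.3, -175.3,   89.6]), np.float64(2.1250629825816403)) [ 640.3 -175.6   90. ] [ 637.9 -175.7   90. ]
(array([ 640.4, -175.7,   88.5]), np.float64(0.3357179368158714)) [ 640.3 -175.6   90. ] [ 639.2 -177.4   90. ]
[[106  78  61  61  63 103 129 124 178 186 209 204 144 131 193 220 180  89
   47  67 134 105]
 [116  77  65  64  65 135 113 153 134 156 172 197 219 177 129 175 213 200
  128 166 137  53]
 [ 99  63  58  58 110 175 181 140 165 143 145 181 189 213 204 148 157 203
  225 180  80  47]
 [140 122  84  60  89 153 200 200 165 121 143 125 181 184 202 224 177 127
  192 220 185  98]
 [105 134 139 121  87  86 141 193 167  98  75 164 148 167 182 198 218 200
  145 166 212 205]
 [ 52  68 105 132 189 188 145 143 120  69  58  75 112 146 137 150 174 210
  203 145 157 201]
 [ 44  46  49  68 115 169 196 173 105  59  58  58  62  70 111 105 179 182
  197 219 184 136]
 
[... 1625 characters left out ...]
9  38  38  36  32  65 147 237
  243 187 234 246]
 [ 39  31  27  26  27  27  30  30  32  33  34  35  39  42  38  74 167 242
  241 184 239 244]
 [ 33  29  27  29  28  26  25  26  24  26  29  39  57  71  73  99 183 243
  239 200 243 240]
 [ 29  28  29  27  30  34  37  34  29  30  42  56  77  94  94 112 171 230
  223 220 245 232]
 [ 29  28  27  30  36  41  40  40  30  38  53  66  87  93  95 100 127 169
  171 232 245 218]
 [ 27  27  28  32  43  39  34  37  31  39  45  56  68  77  84  86 101 138
  172 239 245 218]
 [ 27  25  27  32  41  38  34  30  30  31  38  45  50  54  57  64  84 132
  183 243 245 221]
 [ 24  27  26  31  40  41  39  29  36  38  43  47  44  45  50  54  77 133
  207 246 243 205]]
```

Emit:
jog_arm(motion="1 45 -1 0 0; 1 90 -1 0 0; 1 135 -1 0 0; 1 180 -1 0 0; 1 190 -1 -30 0; 1 190 -1 -65 0; 1 190 -1 -85 0; 1 190 -1 -95 0; 1 190 -1 -103 0; 1 190 -1 -105 0")

```text
time: 6.1
ee_pos: [635.2, -175.5, 63.8]
orientation: [-0.0, 0.893, 0.45, 0.0]
contact_force: [0.8, 0.3, -0.9]
gripper_width: 0.1
grasp_force: 0.0
```

Emit:
jog_arm(motion="1 0 0 0 0; 1 -4 3 0 0; 1 -8 6 0 0; 1 -12 9 0 0; 1 -16 12 0 0; 1 -20 15 0 0; 1 -24 18 0 0; 1 -28 21 0 0; 1 -32 24 0 0; 1 -36 27 0 0")

```text
time: 7.1
ee_pos: [598.2, -148.3, 64.1]
orientation: [-0.0, 0.893, 0.45, -0.0]
contact_force: [0.2, -0.1, 0.0]
gripper_width: -0.1
grasp_force: 0.0
```

Emit:
jog_arm(motion="1 0 0 0 0; 1 -20 15 0 0; 1 -20 15 0 0; 1 -20 15 50 0; 1 -20 15 100 0; 1 -70 20 100 0; 1 -120 20 100 0;  1 -170 20 100 0; 1 -170 20 100 0")

```text
time: 8.0
ee_pos: [423.7, -127.8, 162.6]
orientation: [-0.001, 0.893, 0.449, -0.001]
contact_force: [-0.2, -0.5, -0.2]
gripper_width: 0.2
grasp_force: 0.0
```

```bash
python3 - <<'E'
from h import *
a=optics.get_image("top"); b=optics.get_image("side")
cv2.imwrite("pics/g.png",np.hstack([cv2.resize(a[165:265,275:375,::-1],(400,400),interpolation=2),cv2.resize(b[190:290,290:390,::-1],(400,400),interpolation=2)]))
print(get_state()["ee_pos"],get_state()["contact_force"])
E
```

```text
[ 428.43676108 -128.86635158  164.69657862] [0.05522054 0.294012   0.4337455 ]
```

View pics/g.png

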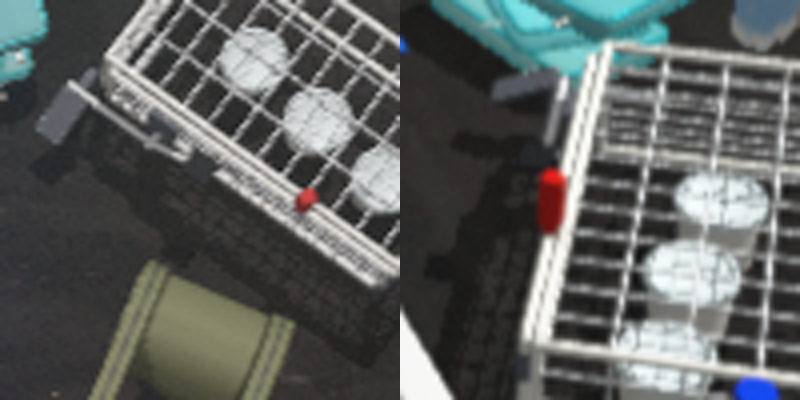

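```bash
python3 - <<'E'
import cv2
for n,r0 in(("d",30),("e",30)):
    g=cv2.cvtColor(cv2.imread(f"pics/{n}.png"),cv2.COLOR_BGR2GRAY)[2::4,402::4]
    print(n,"cols 318..336, rows 206..243");print(g[26:64,26:46])
E
```

```text
d cols 318..336, rows 206..243
[[ 33  47  62  37  42  65  67  44  56  53  33  34  61 119 166 173 175 176
  175 172]
 [ 29  33  36  32  49  81  81  55  76  74  42  36  68 124 161 171 169 167
  165 171]
 [ 41  46  42  35  50  83  84  57  82  82  47  34  58 108 151 172 144 137
  145 174]
 [ 66  69  56  35  50  83  83  57  83  84  47  34  59 117 177 194 130 118
  135 178]
 [ 85  81  63  37  50  84  84  60  88  83  44  34  59 135 217 214 133 124
  136 186]
 [ 87  82  65  38  53  88  84  63  92  82  40  36  63 144 226 212 127 123
  145 204]
 [ 86  81  66  39  57  91  81  63  93  82  40  38  76 158 225 196 115 120
  157 227]
 [ 78  70  59  38  57  89  75  61  92  81  41  45  98 182 218 168 115 117
  165 238]
 [ 58  47  42  34  56  89  74  61  93  82  43  49 107 178 185 138 112 123
  178 242]
 [ 38  32  31  32  54  87  73  62  93  85  52  59 103 137 123 102 111 139
  205 245]
 [ 36  30  28  30  51  78  66  62  91  87  58  74 116 126 104  96 112 154
  228 242]
 [ 43  36  31  31  41  56  49  52  73  74  52  81 124 121  95  96 110 162
  237 235]
 [ 44  44  39  37  38  40  39  39  43  48  54  92
[... 4723 characters left out ...]
 159 222
  235 208]
 [ 27  32  41  38  35  31  31  34  38  42  46  49  53  59  84 124 165 228
  237 204]
 [ 27  32  40  39  38  33  37  40  44  42  43  45  46  52  78 126 183 234
  234 185]
 [ 31  36  36  38  37  35  45  46  48  44  44  43  46  51  73 130 204 236
  223 149]
 [ 37  41  42  44  42  37  46  46  47  44  44  43  46  53  78 140 218 232
  193 113]
 [ 40  44  43  42  36  33  39  41  43  43  44  45  46  52  85 155 230 230
  179 120]
 [ 33  37  38  36  31  30  30  32  38  43  44  44  45  56  97 177 241 235
  186 130]
 [ 28  28  31  30  29  28  28  31  38  42  42  43  45  59 108 194 245 228
  158  85]
 [ 27  28  28  29  28  29  30  31  38  43  45  45  46  63 115 201 244 217
  133  59]]
```

```bash
python3 - <<'E'
from h import *
e=get_state()["ee_pos"]; out=[]
for n in("top","side"):
    im=optics.get_image(n)[:,:,::-1].copy(); p=proj(n,e); q=proj(n,e+[0,0,100]); x,y=np.round(p).astype(int); print(n,p,q)
    y0=max(0,y-70);x0=x-50; c=cv2.resize(im[y0:y0+100,x0:x0+100],(400,400),interpolation=2)
    for w in(p,q): cv2.circle(c,tuple(int(v) for v in((w[0]-x0+.5)*4,(w[1]-y0+.5)*4)),5,(0,0,255),1)
    out.append(c)
cv2.imwrite("pics/i.png",np.hstack(out))
E
```

```text
top [316.59983517 258.87011546] [318.96402184 256.13359026]
side [248.20498461 216.00428066] [246.31018086 184.19781726]
```

View pics/i.png

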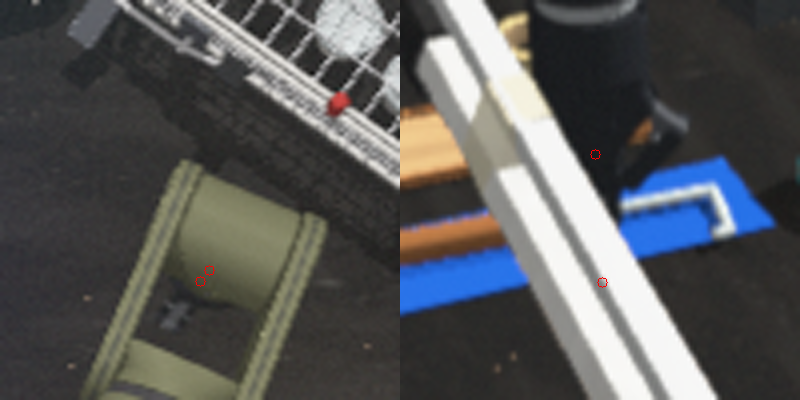

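Emit:
jog_arm(motion="1 0 0 -40 0; 1 0 0 -80 0; 1 0 0 -115 0; 1 0 0 -130 0; 1 0 0 -135 0; 1 0 0 -140 0; 1 0 0 -145 0; 1 0 0 -145 0; 1 0 0 -145 0")

```text
time: 9.1
ee_pos: [429.3, -128.8, 19.9]
orientation: [0.001, 0.893, 0.45, 0.0]
contact_force: [-0.2, 0.1, -0.4]
gripper_width: 0.1
grasp_force: 0.0
```

```bash
python3 - <<'E'
from h import *
e=get_state()["ee_pos"]; print(e,get_state()["contact_force"]); out=[]
print(at("side",(324,218),99),at("side",(324.5,218),130),at("side",(324.5,227),67))
for n in("top","side"):
    im=optics.get_image(n)[:,:,::-1].copy(); p=proj(n,e); q=proj(n,e+[0,0,100]); x,y=np.round(p).astype(int); print(n,p,q)
    y0=max(0,y-60);x0=x-50; c=cv2.resize(im[y0:y0+100,x0:x0+100],(400,400),interpolation=2)
    for w in(p,q): cv2.circle(c,tuple(int(v) for v in((w[0]-x0+.5)*4,(w[1]-y0+.5)*4)),5,(0,0,255),1)
    out.append(c)
cv2.imwrite("pics/j.png",np.hstack(out))
E
```

```text
[ 429.28444077 -128.7883761    19.9479955 ] [-0.18481875  0.05697705 -0.38412586]
[ 656.24375796 -140.59112151   99.        ] [ 635.47472965 -180.22595105  130.        ] [ 658.41459772 -142.03915222   67.        ]
top [313.65069319 262.04252216] [315.6137279  259.75514935]
side [250.95363816 257.5664568 ] [249.28147497 229.31209882]
```

View pics/j.png

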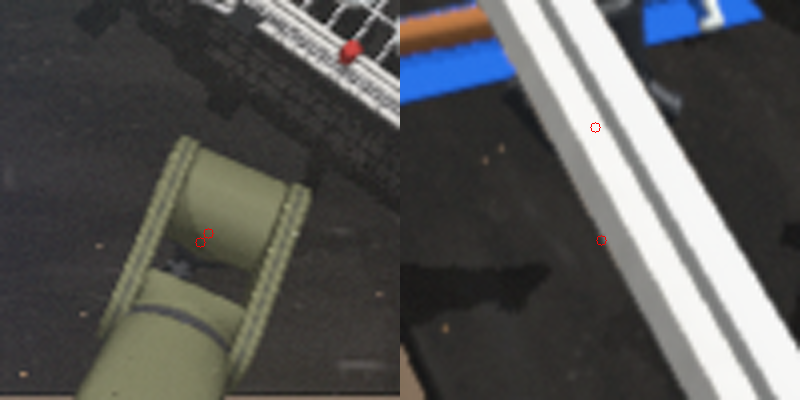

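Emit:
jog_arm(motion="1 0 0 -5 0; 1 0 0 -10 0; 1 0 0 -14 0; 1 0 0 -16 0; 1 0 0 -18 0; 1 0 0 -19 0; 1 0 0 -20 0; 1 0 0 -20 0")

```text
time: 10.0
ee_pos: [428.5, -128.5, -0.9]
orientation: [-0.0, 0.893, 0.45, -0.0]
contact_force: [0.9, -0.3, 0.6]
gripper_width: -0.1
grasp_force: 0.0
```

Emit:
jog_arm(motion="1 0 0 -3 0; 1 0 0 -5 0; 1 0 0 -7 0; 1 0 0 -9 0; 1 0 0 -11 0; 1 0 0 -12 0; 1 0 0 -12 0")

```text
time: 10.7
ee_pos: [428.4, -128.4, -13.1]
orientation: [-0.0, 0.893, 0.45, -0.0]
contact_force: [-1.0, 0.8, -0.7]
gripper_width: 0.1
grasp_force: 0.0
```

Emit:
jog_arm(motion="1 0 0 -2 0; 1 0 0 -4 0; 1 0 0 -6 0; 1 0 0 -6 0")

```text
time: 11.1
ee_pos: [428.2, -128.4, -19.3]
orientation: [-0.0, 0.893, 0.45, -0.0]
contact_force: [0.7, -0.7, -0.7]
gripper_width: -0.2
grasp_force: 0.0
```

Emit:
jog_arm(motion="1 0 0 -2 0; 1 0 0 -4 0; 1 0 0 -5 0; 1 0 0 -5 0")

```text
time: 11.5
ee_pos: [428.3, -128.4, -24.1]
orientation: [-0.0, 0.893, 0.45, -0.0]
contact_force: [-0.2, 0.4, 0.9]
gripper_width: 0.0
grasp_force: 0.0
```

Emit:
jog_arm(motion="1 0 0 -1 0; 1 0 0 -2 0; 1 0 0 -3 0; 1 0 0 -3 0")

```text
time: 11.9
ee_pos: [428.4, -128.4, -27.0]
orientation: [-0.0, 0.893, 0.45, -0.0]
contact_force: [1.2, -0.1, -0.2]
gripper_width: -0.1
grasp_force: 0.0
```

Emit:
jog_arm(motion="1 0 0 -1 0; 1 0 0 -2 0; 1 0 0 -3 0; 1 0 0 -3 0")

```text
time: 12.3
ee_pos: [428.4, -128.4, -30.1]
orientation: [-0.0, 0.893, 0.45, -0.0]
contact_force: [-0.8, -0.1, -0.9]
gripper_width: -0.0
grasp_force: 0.0
```

Emit:
jog_arm(motion="1 0 0 -1 0; 1 0 0 -2 0; 1 0 0 -3 0; 1 0 0 -3 0")

```text
time: 12.7
ee_pos: [428.4, -128.4, -33.1]
orientation: [-0.0, 0.893, 0.45, -0.0]
contact_force: [-0.2, -0.6, 0.3]
gripper_width: -0.4
grasp_force: 0.0
```

Emit:
jog_arm(motion="1 0 0 -1 0; 1 0 0 -2 0; 1 0 0 -3 0; 1 0 0 -3 0")

```text
time: 13.1
ee_pos: [428.4, -128.4, -36.1]
orientation: [-0.0, 0.893, 0.45, -0.0]
contact_force: [-0.3, -0.6, -0.1]
gripper_width: -0.1
grasp_force: 0.0
```

Emit:
jog_arm(motion="1 0 0 -1 0; 1 0 0 -2 0; 1 0 0 -3 0; 1 0 0 -3 0")

```text
time: 13.5
ee_pos: [428.7, -128.5, -37.2]
orientation: [-0.001, 0.893, 0.45, -0.001]
contact_force: [-6.4, 2.4, 15.8]
gripper_width: -0.2
grasp_force: 7.5
```

Emit:
jog_arm(motion="1 0 0 -1 0; 1 0 0 -2 0; 1 0 0 -3 0; 1 0 0 -3 0")

```text
time: 13.9
ee_pos: [428.7, -128.6, -37.4]
orientation: [-0.002, 0.893, 0.45, -0.002]
contact_force: [-18.6, 7.5, 40.1]
gripper_width: 0.1
grasp_force: 20.3
```

```bash
python3 - <<'E'
from h import *
e=get_state(); print(e["ee_pos"],e["contact_force"],e["tau"],e["q"]); 
E
```

```text
[ 428.69621462 -128.60594056  -37.35867092] [-18.63510186   7.47082913  40.05195614] [-6.17455188e-01 -1.29183412e+01 -2.32112896e+01  2.09067827e-01
 -5.45355812e+00 -2.17900037e-03] [-4.11186559e-01 -4.63015035e-02  2.25630028e+00 -5.46284295e-04
  9.36252951e-01  2.25699955e-01]
```

Emit:
jog_arm(motion="1 0 0 40 0; 1 0 0 80 0; 1 30 -7 110 0; 1 75 -17 110 0; 1 120 -27 110 0; 1 160 -37 110 0; 1 205 -47 110 0; 1 205 -47 110 0; 1 205 -47 95 0; 1 205 -47 85 0")

```text
time: 14.9
ee_pos: [632.1, -175.4, 41.7]
orientation: [-0.0, 0.893, 0.45, -0.001]
contact_force: [-2.4, 0.1, 1.3]
gripper_width: -0.0
grasp_force: 0.8
```

Emit:
jog_arm(motion="1 0 0 -3 0; 1 0 0 -7 0; 1 0 0 -11 0; 1 0 0 -14 0; 1 0 0 -14 0; 1 -6 4 -14 0; 1 -10 8 -14 0; 1 -16 12 -14 0; 1 -22 16 -14 0; 1 -28 21 -14 0")

```text
time: 15.9
ee_pos: [605.6, -154.2, 29.5]
orientation: [0.001, 0.893, 0.45, 0.001]
contact_force: [-0.9, -0.2, 0.6]
gripper_width: -0.1
grasp_force: 0.3
```

Emit:
jog_arm(motion="1 0 0 0 0; 1 -8 6 0 0; 1 -16 12 0 0; 1 -24 18 0 0; 1 -24 18 40 0; 1 -24 18 80 0; 1 -70 20 100 0; 1 -120 20 100 0; 1 -160 20 100 0; 1 -160 20 100 0")

```text
time: 16.9
ee_pos: [440.5, -133.1, 127.2]
orientation: [-0.001, 0.893, 0.45, -0.001]
contact_force: [-0.3, 0.2, 0.0]
gripper_width: 0.0
grasp_force: 0.0
```

```bash
cat red.py | sed 's/>120/>100/' > r2.py; python3 r2.py; python3 - <<'E'
from h import *
a=optics.get_image("top"); i=a.astype(int); m=(i[...,0]>90)&(i[...,0]>2*i[...,1])&(i[...,0]>2*i[...,2]); m[:,:290]=0
k,l,s,c=cv2.connectedComponentsWithStats(m.astype(np.uint8)); print([(np.round(c[j],1),s[j][4]) for j in range(1,k) if s[j][4]>2])
a=cv2.imread("pics/top0.png")[...,::-1]; i=a.astype(int); m=(i[...,0]>90)&(i[...,0]>2*i[...,1])&(i[...,0]>2*i[...,2]); m[:,:290]=0
k,l,s,c=cv2.connectedComponentsWithStats(m.astype(np.uint8)); print([(np.round(c[j],1),s[j][4]) for j in range(1,k) if s[j][4]>2])
E
```

```text
top [(array([347.2, 223.6]), array([345, 222,   6,   4,  11], dtype=int32))]
side [(array([314.5, 239.5]), array([311, 232,   7,  16,  89], dtype=int32))]
[ 444.73676732 -134.11497293  128.99594997] [-0.56063951  0.48239426 -0.29749399]
[(array([347.4, 222.8]), np.int32(22)), (array([442. , 225.3]), np.int32(29))]
[(array([351.2, 214.4]), np.int32(20)), (array([442. , 225.3]), np.int32(29))]
```

Emit:
jog_arm(motion="0 35 -35 0 5; 0 75 -70 0 10; 0 110 -105 0 15; 0 124 -118 0 16; 0 124 -118 -15 16; 0 124 -118 -35 16; 0 124 -118 -52 16; 0 124 -118 -52 16")

```text
time: 17.85
ee_pos: [566.9, -250.3, 72.4]
orientation: [-0.004, 0.822, 0.57, -0.002]
contact_force: [0.6, -0.5, -0.3]
gripper_width: 85.3
grasp_force: 0.0
```

Emit:
jog_arm(motion="1 0 0 0 0; 1 0 0 0 0; 1 0 0 0 0; 1 0 0 0 0; 1 0 0 0 0; 1 0 0 0 0; 1 0 0 0 0", squeeze=25)

```text
time: 18.55
ee_pos: [570.2, -252.7, 78.1]
orientation: [0.001, 0.822, 0.57, 0.0]
contact_force: [-0.5, 1.1, 4.5]
gripper_width: 17.4
grasp_force: 26.4
```

Emit:
jog_arm(motion="1 -12 4 0 5; 1 -24 6 0 11; 1 -38 7 0 18; 1 -53 7 0 25; 1 -67 4 0 33; 1 -81 0 0 40; 1 -94 -6 0 48; 1 -106 -14 0 55; 1 -117 -23 0 62; 1 -127 -33 0 68")

```text
time: 19.55
ee_pos: [445.2, -288.8, 78.2]
orientation: [0.005, 0.36, 0.933, -0.002]
contact_force: [11.7, -8.2, -6.0]
gripper_width: 17.2
grasp_force: 25.8
```

Emit:
jog_arm(motion="1 -8 -9 0 5; 1 -14 -19 0 8; 1 -14 -19 0 8; 1 -14 -19 0 8")

```text
time: 19.95
ee_pos: [432.2, -307.4, 78.3]
orientation: [0.006, 0.297, 0.955, -0.002]
contact_force: [13.0, -6.6, -5.4]
gripper_width: 17.3
grasp_force: 25.9
```

Emit:
jog_arm(motion="0 0 0 0 0; 0 0 0 0 0; 0 0 0 0 0; 0 0 0 30 0; 0 0 0 70 0; 0 0 0 110 0; 0 0 0 110 0")

```text
time: 20.65
ee_pos: [431.3, -306.9, 194.4]
orientation: [0.005, 0.296, 0.955, -0.002]
contact_force: [0.2, 0.7, 0.7]
gripper_width: 85.5
grasp_force: 0.0
```

```bash
python3 - <<'E'
from h import *
a=optics.get_image("top")
cv2.imwrite("pics/k.png",cv2.resize(a[130:310,170:430,::-1],(780,540),interpolation=2))
print(get_state()["ee_pos"],get_state()["contact_force"])
E
```

```text
[ 430.07892499 -305.8204487   191.05779365] [-0.11921887  0.05345402 -0.60112596]
```

View pics/k.png

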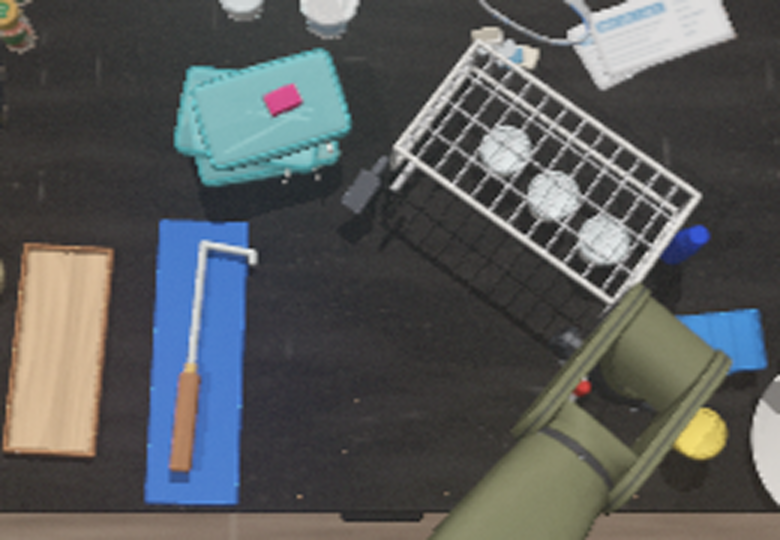

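Emit:
jog_arm(motion="0 0 50 0 3; 0 0 100 0 6; 0 0 150 0 9; 0 0 200 0 12; 0 -5 250 0 15; 0 -10 300 0 18; 0 -15 350 0 22; 0 -20 400 0 26; 0 -20 450 0 30; 0 -20 497 0 30")

```text
time: 21.7
ee_pos: [406.9, 194.3, 185.5]
orientation: [-0.001, 0.038, 0.999, -0.0]
contact_force: [1.8, 0.2, -0.1]
gripper_width: 85.4
grasp_force: 0.0
```

```bash
python3 - <<'E'
from plant import get_state
s=get_state();print(s["ee_pos"],s["orientation"],s["q"])
E
```

```text
[406.9158298  194.32836348 185.46963348] [-8.92127060e-04  3.84098099e-02  9.99261573e-01 -4.46179290e-04] [ 3.26530356e-01 -3.30625617e-01  2.08385845e+00 -2.00032968e-04
  1.39034505e+00 -1.16739132e+00]
```

Emit:
jog_arm(motion="0 0 0 -50 0; 0 0 0 -100 0; 0 0 0 -150 0; 0 0 0 -185 0; 0 0 0 -205 0; 0 0 0 -205 0; 0 0 0 -205 0; 0 0 0 -205 0")

```text
time: 22.5
ee_pos: [409.6, 192.8, -16.6]
orientation: [0.001, 0.039, 0.999, 0.0]
contact_force: [0.2, 0.1, -0.5]
gripper_width: 85.6
grasp_force: 0.0
```

Emit:
jog_arm(motion="0 0 0 -8 0; 0 0 0 -15 0; 0 0 0 -15 0; 0.5 0 0 -15 0; 1 0 0 -15 0; 1 0 0 -15 0; 1 0 0 -15 0; 1 0 0 -15 0; 1 0 0 -15 0; 1 0 0 -15 0", squeeze=70)

```text
time: 23.5
ee_pos: [409.1, 192.7, -32.4]
orientation: [0.001, 0.039, 0.999, 0.0]
contact_force: [0.0, 0.8, 4.5]
gripper_width: 26.3
grasp_force: 70.3
```

Emit:
jog_arm(motion="1 0 0 15 0; 1 0 0 40 0; 1 0 0 65 0; 1 0 0 65 0; 1 0 0 65 0")

```text
time: 24.0
ee_pos: [408.1, 192.3, 31.4]
orientation: [-0.0, 0.039, 0.999, -0.0]
contact_force: [-1.0, -0.4, -2.1]
gripper_width: 26.4
grasp_force: 69.7
```

Emit:
jog_arm(motion="1 -1 -15 0 -2; 1 -3 -45 0 -5; 1 -6 -80 0 -9; 1 -10 -115 0 -13; 1 -14 -150 0 -17; 1 -18 -190 0 -21; 1 -22 -230 0 -25; 1 -26 -270 0 -29; 1 -29 -300 0 -32; 1 -30 -312 0 -32")

```text
time: 25.0
ee_pos: [376.7, -120.9, 30.1]
orientation: [-0.002, 0.315, 0.949, 0.0]
contact_force: [0.3, 1.0, -1.7]
gripper_width: 26.6
grasp_force: 69.7
```

Emit:
jog_arm(motion="1 0 0 0 0; 1 0 0 0 0; 1 0 0 0 0")

```text
time: 25.3
ee_pos: [378.2, -118.2, 31.4]
orientation: [-0.001, 0.312, 0.95, 0.0]
contact_force: [-0.2, 0.2, -2.3]
gripper_width: 26.6
grasp_force: 69.7
```

```bash
python3 - <<'E'
from h import *
s=get_state();print(s["ee_pos"],s["orientation"],s["gripper_width"])
for n in("top","side"):
    im=optics.get_image(n); cv2.imwrite(f"pics/h_{n}.png",im[:,:,::-1])
z=s["ee_pos"][2]+46.4
for p in [(562,-255,z),(526,-200,z)]: print(proj("top",p),proj("side",p))
# bright aluminium pixels in top near expected corner
im=optics.get_image("top"); g=im.min(2)
u,v=np.round(proj("top",(562,-255,z))).astype(int); print(u-16,v-14); print(g[v-14:v+16,u-16:u+16])
E
```

```text
[ 378.15051235 -118.23218019   31.36550015] [-7.58008472e-04  3.12347515e-01  9.49967568e-01  2.73098609e-04] 26.616704238057874
[346.75244124 226.46567376] [312.77948442 254.84619223]
[332.79960105 235.66698942] [292.04829496 246.8348819 ]
331 212
[[ 55  54  54  52  45  50  54  53  53  54  56  59  56  51  53  97 167 208
  200 133  72 118  89  43  47  44  52  55  54  54 170 158]
 [ 55  52  54  52  47  51  54  57  55  55  56  60  59  47  45  49  73 151
  200 219 203 137  51  45  44  52  55  56  58 127 121  85]
 [ 56  54  56  47  52  56  57  56  57  54  55  58  46  48  55  51  41  64
  119 186 217 182  95  46  49  54  54  58  77 126  96  60]
 [ 38  52  50  49  52  58  55  56  52  53  54  50  55  54  56  55  58  46
   52  92 162 207 200 140  68  53  54  55 168 138  51  47]
 [ 54  48  41  51  56  57  56  57  53  55  50  53  55  56  54  54  53  56
   55  51  70 126 191 217 180  96  56 170 145  69  48  46]
 [ 54  44  43  49  54  52  55  53  54  57  46  50  51  53  55  54  56  51
   53  46  45  54 116 173 210 199 156 118  78  50  46  46]
 [ 46  47  50  53  45  50  52  61  57  45  48  53  53
[... 2439 characters left out ...]
1 113 174 208 216 160  57  50  48]
 [ 53  54  49  49  54  59 188 216 194 124  44  38  43  40  51  52  53  54
   50  50  50  52  47  51  62  97 163 206 218 167  69  53]
 [ 50  51  50  53  49 150 208 206 147  64  41  39  36  42  43  49  52  48
   47  50  51  48  51  52  52  59  99 190 208 156  58  45]
 [ 51  49  50  50 108 198 211 162  78  53  52  53  49  40  40  43  49  48
   50  52  49  49  58  56  57  54 146 207 203 139  56  53]
 [ 51  44  48  75 190 213 179 102  54  52  51  53  54  45  41  38  38  47
   54  50  50  52  55  54  53  66 192 212 164  75  49  56]
 [ 48  48  54 190 218 202 139  59  49  51  54  50  55  52  51  41  38  39
   39  44  49  56  55  54  57  75 157 178 128  54  52  56]]
```

Emit:
jog_arm(motion="1 12 -9 0 0; 1 40 -30 0 0; 1 68 -51 0 0; 1 96 -72 0 0; 1 124 -93 0 0; 1 143 -107.5 0 0; 1 143 -107.5 0 0; 1 143 -107.5 0 0")

```text
time: 26.25
ee_pos: [521.4, -226.3, 31.7]
orientation: [-0.001, 0.313, 0.95, 0.0]
contact_force: [0.2, 0.4, -2.0]
gripper_width: 26.5
grasp_force: 69.7
```

Emit:
jog_arm(motion="1 0 0 -10 0; 1 0 0 -25 0; 1 0 0 -40 0; 1 0 0 -52 0; 1 0 0 -60 0; 1 0 0 -60 0; 1 0 0 -60 0")

```text
time: 26.95
ee_pos: [521.6, -227.1, -28.0]
orientation: [-0.0, 0.313, 0.95, -0.0]
contact_force: [0.1, -1.0, -2.3]
gripper_width: 26.4
grasp_force: 69.7
```

```bash
python3 - <<'E'
from h import *
s=get_state();print(s["ee_pos"],s["contact_force"],s["wrist_torque"],s["gripper_width"])
out=[]
for n,b in(("top",(300,150,400,250)),("side",(300,180,400,280))):
    im=optics.get_image(n)[:,:,::-1]; out.append(cv2.resize(im[b[1]:b[3],b[0]:b[2]],(400,400),interpolation=2)); cv2.imwrite(f"pics/l_{n}.png",im)
cv2.imwrite("pics/l.png",np.hstack(out))
E
```

```text
[ 521.60219756 -227.06986733  -27.99142636] [ 0.11039819 -0.99957768 -2.28109211] [-0.0077279   0.01665169  0.01170843] 26.4443859964011
```

Emit:
jog_arm(motion="1 -10 7 0 0; 1 -26 19 0 0; 1 -42 31 0 0; 1 -58 43 0 0; 1 -74 55 0 0; 1 -90 67 0 0; 1 -106 79 0 0; 1 -122 91 0 0; 1 -138 103 0 0; 1 -152 113 0 0")

```text
time: 28.05
ee_pos: [368.9, -113.5, -27.4]
orientation: [0.001, 0.313, 0.95, -0.0]
contact_force: [0.7, -0.2, -3.1]
gripper_width: 26.5
grasp_force: 69.7
```

Emit:
jog_arm(motion="1 -4 3 0 0; 1 -4 3 0 0; 1 -4 3 0 0")

```text
time: 28.35
ee_pos: [366.2, -111.3, -27.4]
orientation: [0.001, 0.313, 0.95, -0.0]
contact_force: [0.8, -0.9, -2.0]
gripper_width: 26.4
grasp_force: 69.7
```

```bash
cat > pots.py <<'E'
from h import *
im=optics.get_image("top"); cv2.imwrite("pics/pp.png",im[:,:,::-1])
i=im.astype(int); m=((i.min(2)>135)&(i.max(2)-i.min(2)<40)).astype(np.uint8)
m=cv2.morphologyEx(m,cv2.MORPH_CLOSE,np.ones((3,3)));m=cv2.morphologyEx(m,cv2.MORPH_OPEN,cv2.getStructuringElement(2,(9,9)))
k,l,s,c=cv2.connectedComponentsWithStats(m); a=np.radians(-36.64)
for j in range(1,k):
    if not(150<c[j][1]<300 and 150<c[j][0]<410 and 60<s[j][4]<500): continue
    w=at("top",c[j],55); d=w[:2]-[637.4,-221]
    print(np.round(c[j],1),s[j][2:],"world",np.round(w[:2]),"cage",np.round([np.cos(a)*d[0]+np.sin(a)*d[1],-np.sin(a)*d[0]+np.cos(a)*d[1]]))
s=get_state();print(s["ee_pos"],s["contact_force"],s["gripper_width"])
E
python3 pots.py
```

```text
[337.7 179.7] [ 19  18 255] world [ 757. -228.] cage [100.  66.]
[354.2 194.9] [ 19  17 239] world [ 694. -292.] cage [ 88. -23.]
[344.4 243.4] [ 20  21 297] world [ 499. -247.] cage [ -95. -104.]
[ 366.29133669 -111.43632878  -27.4211734 ] [ 0.3996805  -0.06615307 -1.32476568] 26.441034837928488
```

Emit:
jog_arm(motion="1 0 0 15 0; 1 0 0 35 0; 1 0 0 60 0; 1 0 0 60 0; 1 15 20 60 0; 1 35 46 60 0; 1 54 73 60 0; 1 54 73 60 0; 1 54 73 60 0")

```text
time: 29.3
ee_pos: [419.1, -37.6, 30.8]
orientation: [-0.001, 0.312, 0.95, -0.0]
contact_force: [0.2, 0.0, -2.7]
gripper_width: 26.7
grasp_force: 70.1
```

Emit:
jog_arm(motion="1 10 -8 0 0; 1 35 -26 0 0; 1 60 -45 0 0; 1 85 -63 0 0; 1 110 -82 0 0; 1 135 -100 0 0; 1 155 -115 0 0; 1 160 -119 0 0; 1 160 -119 0 0")

```text
time: 30.2
ee_pos: [579.5, -158.7, 31.6]
orientation: [-0.0, 0.314, 0.949, -0.0]
contact_force: [-0.3, 0.0, -2.1]
gripper_width: 26.8
grasp_force: 70.1
```

Emit:
jog_arm(motion="1 0 0 -10 0; 1 0 0 -25 0; 1 0 0 -40 0; 1 0 0 -52 0; 1 0 0 -60 0; 1 0 0 -60 0; 1 0 0 -60 0")

```text
time: 30.9
ee_pos: [579.6, -156.9, -28.0]
orientation: [-0.0, 0.313, 0.95, -0.0]
contact_force: [0.4, -0.2, -2.4]
gripper_width: 26.4
grasp_force: 70.0
```

```bash
python3 pots.py
```

```text
[344.9 245.2] [ 17  17 230] world [ 492. -249.] cage [-100. -109.]
[ 580.12104412 -157.14881768  -27.35992428] [-0.59731704 -0.66631903 -1.10198924] 26.947513483439344
```

Dragging pot 2.

Emit:
jog_arm(motion="1 -10 7 0 0; 1 -26 19 0 0; 1 -42 31 0 0; 1 -58 43 0 0; 1 -74 55 0 0; 1 -90 67 0 0; 1 -106 79 0 0; 1 -122 91 0 0; 1 -138 103 0 0; 1 -154 115 0 0")

```text
time: 31.95
ee_pos: [425.3, -41.6, -27.0]
orientation: [0.001, 0.313, 0.95, 0.0]
contact_force: [1.3, -0.1, -1.6]
gripper_width: 26.6
grasp_force: 70.1
```

Emit:
jog_arm(motion="1 -6 4 0 0; 1 -6 4 0 0; 1 -6 4 0 0")

```text
time: 32.25
ee_pos: [420.2, -38.2, -27.3]
orientation: [0.001, 0.313, 0.95, 0.0]
contact_force: [-0.1, 0.2, -1.5]
gripper_width: 26.4
grasp_force: 70.1
```

```bash
python3 pots.py
```

```text
[337.8 179.9] [ 19  17 248] world [ 756. -228.] cage [99. 65.]
[325.5 229.7] [ 20  21 293] world [ 553. -175.] cage [-95. -13.]
[344.9 245.1] [ 17  17 224] world [ 492. -249.] cage [-100. -109.]
[420.44524069 -38.37540306 -27.33578487] [ 0.30304271 -0.79844295 -1.63546308] 26.578541770522143
```

Emit:
jog_arm(motion="1 0 0 15 0; 1 0 0 35 0; 1 0 0 60 0; 1 0 0 60 0; 1 15 20 60 0; 1 35 46 60 0; 1 53 71 60 0; 1 53 71 60 0; 1 53 71 60 0")

```text
time: 33.2
ee_pos: [472.1, 33.1, 30.8]
orientation: [-0.001, 0.313, 0.95, -0.0]
contact_force: [0.1, -0.1, -2.3]
gripper_width: 26.5
grasp_force: 70.3
```

Emit:
jog_arm(motion="1 10 -8 0 0; 1 35 -26 0 0; 1 60 -45 0 0; 1 85 -63 0 0; 1 110 -82 0 0; 1 135 -100 0 0; 1 158 -117 0 0; 1 170 -126 0 0; 1 170 -126 0 0; 1 170 -126 0 0")

```text
time: 34.2
ee_pos: [641.8, -94.1, 31.3]
orientation: [-0.001, 0.314, 0.949, -0.0]
contact_force: [-0.1, 0.2, -2.1]
gripper_width: 26.4
grasp_force: 70.3
```

Emit:
jog_arm(motion="1 0 0 -10 0; 1 0 0 -25 0; 1 0 0 -40 0; 1 0 0 -52 0; 1 0 0 -60 0; 1 0 0 -60 0; 1 0 0 -60 0")

```text
time: 34.9
ee_pos: [642.6, -92.9, -28.0]
orientation: [-0.0, 0.313, 0.95, -0.0]
contact_force: [0.1, 0.5, -1.6]
gripper_width: 26.5
grasp_force: 70.3
```

Emit:
jog_arm(motion="1 -10 7 0 0; 1 -26 19 0 0; 1 -42 31 0 0; 1 -58 43 0 0; 1 -74 55 0 0; 1 -90 67 0 0; 1 -106 79 0 0; 1 -122 91 0 0; 1 -138 103 0 0; 1 -154 115 0 0")

```text
time: 35.9
ee_pos: [488.4, 22.6, -26.7]
orientation: [0.001, 0.313, 0.95, 0.0]
contact_force: [0.6, 0.2, -1.5]
gripper_width: 26.9
grasp_force: 70.4
```

Emit:
jog_arm(motion="1 -10 7 0 0; 1 -20 14 0 0; 1 -20 14 0 0; 1 -20 14 0 0")

```text
time: 36.3
ee_pos: [468.9, 36.0, -27.6]
orientation: [0.0, 0.313, 0.95, 0.0]
contact_force: [1.1, -0.7, -1.3]
gripper_width: 26.4
grasp_force: 70.3
```

```bash
python3 pots.py
```

```text
[306.7 217.9] [ 21  20 287] world [ 600. -101.] cage [-101.   74.]
[325.9 231.5] [ 17  16 218] world [ 546. -176.] cage [-100.  -19.]
[345.  245.1] [ 17  17 226] world [ 492. -250.] cage [-100. -110.]
[469.18337652  35.84000078 -27.52564685] [ 0.51835078 -0.32489366 -1.6630486 ] 26.352629651109897
```

Emit:
jog_arm(motion="1 0 0 20 0; 1 0 0 45 0; 1 0 0 75 0; 1 -10 20 75 4; 1 -20 45 75 9; 1 -30 70 75 14; 1 -40 95 75 19; 1 -50 120 75 24; 1 -60 145 75 29; 1 -60 157 75 32")

```text
time: 37.35
ee_pos: [408.2, 194.3, 47.1]
orientation: [-0.0, 0.037, 0.999, 0.0]
contact_force: [-0.4, -0.7, -1.4]
gripper_width: 26.7
grasp_force: 70.3
```

Emit:
jog_arm(motion="1 0 0 0 0; 1 0 0 0 0; 1 0 0 -30 0; 1 0 0 -55 0; 1 0 0 -68 0; 1 0 0 -72 0; 1 0 0 -72 0")

```text
time: 38.05
ee_pos: [408.7, 192.5, -25.0]
orientation: [-0.0, 0.04, 0.999, -0.0]
contact_force: [0.1, -0.3, -1.8]
gripper_width: 26.3
grasp_force: 70.3
```

Emit:
jog_arm(motion="1 0 0 -3 0; 1 0 0 -6 0; 1 0 0 -6.5 0; 1 0 0 -6.5 0; 0.5 0 0 -6.5 0; 0 0 0 -6 0; 0 0 0 -6 0; 0 0 0 -6 0; 0 0 0 20 0; 0 0 0 60 0")

```text
time: 39.05
ee_pos: [405.8, 192.1, 33.2]
orientation: [-0.003, 0.039, 0.999, -0.001]
contact_force: [0.5, 0.4, 0.5]
gripper_width: 85.6
grasp_force: 0.0
```

Emit:
jog_arm(motion="0 0 0 40 0; 0 0 -40 60 0; 0 0 -80 60 0; 0 0 -120 60 0; 0 0 -160 60 0; 0 0 -200 60 0; 0 0 -200 60 0")

```text
time: 39.75
ee_pos: [408.6, -10.6, 95.5]
orientation: [0.0, 0.042, 0.999, -0.001]
contact_force: [-0.2, 1.0, 0.3]
gripper_width: 85.5
grasp_force: 0.0
```

```bash
python3 pots.py; python3 - <<'E'
import cv2,numpy as np
from h import *
im=cv2.imread("pics/pp.png"); o=cv2.imread("pics/top0.png")
d=np.abs(im[195:305,205:265].astype(int)-o[195:305,205:265]).max(2); print((d>60).sum()); ys,xs=np.where(d>60); print(xs.min()+205 if len(xs) else 0, xs.max()+205 if len(xs) else 0, ys.min()+195 if len(xs) else 0)
i=im[...,::-1].astype(int); m=((i[...,0]>90)&(i[...,0]-i[...,2]>50)); m[:,:217]=0;m[:,260:]=0;m[:230]=0;m[300:]=0
ys,xs=np.where(m); print("handle",len(xs),xs.mean(),ys.mean(),at("top",(xs.mean(),ys.mean()),26))
E
```

```text
[307.  219.6] [ 17  16 218] world [ 594. -103.] cage [-106.   69.]
[325.9 231.5] [ 17  16 218] world [ 546. -176.] cage [-100.  -19.]
[344.9 245.1] [ 17  17 224] world [ 492. -249.] cage [-100. -109.]
[408.58939644  -8.83126324  95.36724724] [-0.06984854  0.03004595  0.60145871] 86.07486078922936
145
257 264 256
handle 206 231.2766990291262 269.3592233009709 [400.5241524  195.51326098  26.        ]
```

Emit:
jog_arm(motion="0 37 -19 0 8; 0 74 -38 0 16; 0 111 -57 0 24; 0 148 -76 0 32; 0 185 -94 0 40; 0 185 -94 0 40; 0 185 -94 -40 40; 0 185 -94 -70 40; 0 185 -94 -70 40; 0 185 -94 -70 40")

```text
time: 40.8
ee_pos: [592.9, -99.7, 25.0]
orientation: [-0.001, -0.305, 0.952, 0.0]
contact_force: [-0.1, 0.2, 0.4]
gripper_width: 85.3
grasp_force: 0.0
```

Emit:
jog_arm(motion="0 0 0 -25 0; 0 0 0 -50 0; 0 0 0 -50 0; 0.6 0 0 -50 0; 1 0 0 -50 0; 1 0 0 -50 0; 1 0 0 -50 0; 1 0 0 -50 0; 1 0 0 -50 0", squeeze=45)

```text
time: 41.7
ee_pos: [596.0, -101.5, -21.7]
orientation: [0.002, -0.305, 0.952, -0.001]
contact_force: [-0.2, 0.3, 7.3]
gripper_width: 63.3
grasp_force: 50.1
```

Emit:
jog_arm(motion="1 0 0 20 0; 1 0 0 60 0; 1 0 0 60 0")

```text
time: 42.0
ee_pos: [598.3, -102.2, 42.1]
orientation: [0.005, -0.305, 0.952, -0.003]
contact_force: [0.4, -0.5, 0.9]
gripper_width: 63.2
grasp_force: 49.6
```

Emit:
jog_arm(motion="1 0 30 0 0; 1 0 75 0 -5; 1 0 120 0 -10; 1 0 165 0 -15; 1 -2 210 0 -20; 1 -4 255 0 -25; 1 -6 300 0 -30; 1 -8 345 0 -35; 1 -8.5 390 0 -38.5; 1 -8.5 430 0 -38.5")

```text
time: 43.0
ee_pos: [584.6, 331.2, 35.2]
orientation: [0.0, 0.026, 1.0, 0.0]
contact_force: [0.2, -0.3, -0.3]
gripper_width: 63.4
grasp_force: 49.5
```

```bash
python3 - <<'E'
from h import *
s=get_state();print(s["ee_pos"],s["orientation"],s["contact_force"],s["gripper_width"],s["q"])
E
```

```text
[584.5811012  331.20594837  35.22137675] [1.57151285e-04 2.64204882e-02 9.99650896e-01 1.35732498e-04] [ 0.24016472 -0.33716106 -0.3142915 ] 63.39933736312692 [ 4.35567417e-01  3.07466858e-01  1.71634215e+00  1.14479386e-04
  1.11738130e+00 -1.08243191e+00]
```

Emit:
jog_arm(motion="1 0 15 0 0; 1 1 29 0 0; 1 1 29 -20 0; 1 1 29 -38 0; 1 1 29 -43 0; 1 1 29 -46 0; 1 1 29 -48 0; 1 1 29 -48 0")

```text
time: 43.8
ee_pos: [586.5, 357.8, -12.5]
orientation: [0.0, 0.027, 1.0, 0.0]
contact_force: [-0.3, 0.8, -1.9]
gripper_width: 63.3
grasp_force: 49.6
```

Emit:
jog_arm(motion="1 0 2 -1 0; 1 0 2 -2 0; 1 0 2 -3 0; 1 0 2 -3 0; 1 0 2 -3 0")

```text
time: 44.3
ee_pos: [586.2, 360.2, -15.6]
orientation: [0.0, 0.026, 1.0, 0.0]
contact_force: [0.2, -0.1, 0.0]
gripper_width: 63.0
grasp_force: 49.9
```

Emit:
jog_arm(motion="1 0 0 -1 0; 1 0 0 -2 0; 1 0 0 -2 0; 1 0 0 -2 0")

```text
time: 44.7
ee_pos: [586.3, 360.3, -15.7]
orientation: [0.0, 0.026, 1.0, -0.0]
contact_force: [-4.6, -1.9, 8.7]
gripper_width: 63.2
grasp_force: 50.8
```

Emit:
jog_arm(motion="0.5 0 0 2 0; 0 0 0 2 0; 0 0 0 2 0; 0 0 0 2 0; 0 0 0 25 0; 0 0 0 60 0; 0 0 0 80 0; 0 -2 -30 80 4; 0 -4 -70 80 8; 0 -7 -110 80 12")

```text
time: 45.7
ee_pos: [578.9, 249.2, 62.2]
orientation: [0.0, -0.081, 0.997, -0.0]
contact_force: [-0.6, -0.4, 0.9]
gripper_width: 85.4
grasp_force: 0.0
```

Emit:
jog_arm(motion="0 -3 -45 0 4; 0 -6 -90 0 8; 0 -10 -135 0 12; 0 -14 -180 0 16; 0 -18 -225 0 20; 0 -22 -270 0 24; 0 -26 -315 0 26; 0 -30 -360 0 26; 0 -33 -405 0 26; 0 -33 -426 0 26")

```text
time: 46.7
ee_pos: [545.4, -179.4, 62.2]
orientation: [-0.0, -0.299, 0.954, -0.0]
contact_force: [-0.2, 1.0, 0.8]
gripper_width: 85.3
grasp_force: 0.0
```

```bash
python3 pots.py
```

```text
[188.4 222.1] [ 18  17 237] world [584. 365.] cage [-393.  438.]
[ 545.75103167 -181.08884198   62.29147387] [-0.72197161 -1.87602631  0.38892837] 85.648200766203
```

Emit:
jog_arm(motion="0 0 0 0 0; 0 0 0 0 0; 0 0 0 0 0")

```text
time: 47.05
ee_pos: [546.0, -174.8, 61.9]
orientation: [-0.0, -0.301, 0.954, 0.0]
contact_force: [-0.7, -0.6, 0.1]
gripper_width: 85.5
grasp_force: 0.0
```

Emit:
jog_arm(motion="0 0 -1 -40 0; 0 0 -1 -70 0; 0 0 -1 -83 0; 0 0 -1 -83 0; 0.6 0 -1 -83 0; 1 0 -1 -83 0; 1 0 -1 -83 0; 1 0 -1 -83 0; 1 0 -1 -83 0; 1 0 -1 -83 0")

```text
time: 48.05
ee_pos: [548.0, -177.7, -18.6]
orientation: [0.002, -0.301, 0.954, -0.001]
contact_force: [-0.2, 0.8, 7.5]
gripper_width: 63.4
grasp_force: 50.1
```

Emit:
jog_arm(motion="1 0 0 20 0; 1 0 0 60 0; 1 0 0 60 0; 1 0 0 60 0")

```text
time: 48.45
ee_pos: [546.9, -177.4, 40.5]
orientation: [0.001, -0.301, 0.954, -0.001]
contact_force: [0.1, 0.3, -2.1]
gripper_width: 63.3
grasp_force: 49.6
```

Emit:
jog_arm(motion="1 -3 30 0 0; 1 -8 75 0 -5; 1 -13 120 0 -10; 1 -18 165 0 -15; 1 -23 210 0 -20; 1 -28 255 0 -25; 1 -33 300 0 -30; 1 -38 345 0 -35; 1 -43 390 0 -38; 1 -47 435 0 -38")

```text
time: 49.45
ee_pos: [497.0, 259.2, 37.2]
orientation: [-0.001, 0.027, 1.0, -0.001]
contact_force: [0.8, -0.8, -1.5]
gripper_width: 63.0
grasp_force: 49.6
```

Emit:
jog_arm(motion="1 -3 45 0 0; 1 -5 85 0 0; 1 -5 104 0 0; 1 -5 104 0 0; 1 -5 104 -20 0; 1 -5 104 -40 0; 1 -5 104 -47 0; 1 -5 104 -47 0; 1 -5 104 -47 0")

```text
time: 50.35
ee_pos: [494.5, 361.3, -7.6]
orientation: [0.0, 0.027, 1.0, -0.0]
contact_force: [-0.1, 0.2, -1.5]
gripper_width: 62.9
grasp_force: 49.6
```

Emit:
jog_arm(motion="1 0 0 -2 0; 1 0 0 -4 0; 1 0 0 -5 0; 1 0 0 -5 0; 1 0 0 -5 0")

```text
time: 50.85
ee_pos: [494.3, 362.2, -12.5]
orientation: [0.0, 0.026, 1.0, 0.0]
contact_force: [0.2, 0.5, 0.6]
gripper_width: 63.0
grasp_force: 49.8
```

Emit:
jog_arm(motion="0.5 0 0 1 0; 0 0 0 1 0; 0 0 0 1 0; 0 0 0 1 0; 0 0 0 25 0; 0 0 0 60 0; 0 0 0 80 0; 0 0 -30 80 3; 0 0 -70 80 6; 0 0 -110 80 9")

```text
time: 51.85
ee_pos: [494.0, 251.2, 67.5]
orientation: [0.0, -0.054, 0.999, 0.0]
contact_force: [1.2, -1.1, -0.7]
gripper_width: 85.2
grasp_force: 0.0
```

Emit:
jog_arm(motion="0 0 -45 0 4; 0 0 -90 0 8; 0 0 -135 0 12; 0 0 -180 0 16; 0 0 -225 0 20; 0 0 -270 0 23; 0 0 -315 0 23; 0 0 -360 0 23; 0 0 -405 0 23; 0 0 -450 0 23")

```text
time: 52.85
ee_pos: [493.8, -199.9, 67.4]
orientation: [0.0, -0.25, 0.968, -0.0]
contact_force: [0.8, 0.0, 0.9]
gripper_width: 85.3
grasp_force: 0.0
```

Emit:
jog_arm(motion="0 -2 -35 0 0; 0 -2 -51 0 0; 0 -2 -51 0 0; 0 -2 -51 0 0; 0 -2 -51 0 0")

```text
time: 53.35
ee_pos: [492.0, -247.5, 66.8]
orientation: [-0.0, -0.251, 0.968, 0.0]
contact_force: [-0.3, 0.2, -0.1]
gripper_width: 85.5
grasp_force: 0.0
```

```bash
python3 pots.py
```

```text
[188.4 222.1] [ 18  17 237] world [584. 365.] cage [-393.  438.]
[187.1 245.3] [ 18  18 241] world [492. 366.] cage [-467.  384.]
[ 492.09409551 -247.47399451   66.92375609] [-0.68835874  0.46908459  0.98548791] 85.51476953283242
```

Emit:
jog_arm(motion="0 0 -1 -40 0; 0 0 -1 -75 0; 0 0 -1 -88 0; 0 0 -1 -88 0; 0.6 0 -1 -88 0; 1 0 -1 -88 0; 1 0 -1 -88 0; 1 0 -1 -88 0; 1 0 -1 -88 0; 1 0 -1 -88 0")

```text
time: 54.4
ee_pos: [494.0, -251.0, -18.4]
orientation: [0.002, -0.25, 0.968, -0.001]
contact_force: [0.2, 1.7, 6.2]
gripper_width: 63.8
grasp_force: 50.1
```

Emit:
jog_arm(motion="1 0 0 20 0; 1 0 0 60 0; 1 0 0 60 0; 1 0 0 60 0")

```text
time: 54.8
ee_pos: [492.9, -250.6, 40.7]
orientation: [0.001, -0.25, 0.968, -0.001]
contact_force: [-0.4, 0.7, -1.6]
gripper_width: 63.4
grasp_force: 49.7
```

Emit:
jog_arm(motion="1 -3 30 0 0; 1 -10 75 0 -4; 1 -17 120 0 -8; 1 -24 165 0 -12; 1 -31 210 0 -16; 1 -38 255 0 -20; 1 -45 300 0 -24; 1 -52 345 0 -28; 1 -59 390 0 -32; 1 -66 435 0 -32")

```text
time: 55.8
ee_pos: [424.1, 186.3, 37.6]
orientation: [-0.001, 0.027, 1.0, -0.0]
contact_force: [0.5, -0.8, -1.7]
gripper_width: 63.2
grasp_force: 49.7
```

Emit:
jog_arm(motion="1 -6 45 0 0; 1 -12 90 0 0; 1 -18 135 0 0; 1 -24 170 0 0; 1 -24 181 0 0; 1 -24 181 0 0; 1 -24 181 -20 0; 1 -24 181 -40 0; 1 -24 181 -47 0; 1 -24 181 -47 0")

```text
time: 56.8
ee_pos: [400.9, 363.7, -9.8]
orientation: [-0.002, 0.027, 1.0, -0.001]
contact_force: [-0.7, -0.5, -0.9]
gripper_width: 62.7
grasp_force: 49.8
```

Emit:
jog_arm(motion="1 0 0 -2 0; 1 0 0 -4 0; 1 0 0 -5 0; 1 0 0 -5 0; 1 0 0 -5 0")

```text
time: 57.3
ee_pos: [402.5, 366.3, -12.3]
orientation: [0.0, 0.026, 1.0, 0.0]
contact_force: [0.1, -0.9, -0.4]
gripper_width: 63.5
grasp_force: 50.1
```

Emit:
jog_arm(motion="0.5 0 0 1 0; 0 0 0 1 0; 0 0 0 1 0; 0 0 0 1 0; 0 0 0 30 0; 0 0 0 75 0; 0 0 0 120 0; 0 0 0 150 0; 0 0 -40 150 0; 0 0 -80 150 0")

```text
time: 58.3
ee_pos: [402.8, 286.2, 139.2]
orientation: [0.002, 0.025, 1.0, 0.001]
contact_force: [-0.5, 0.4, 0.1]
gripper_width: 85.5
grasp_force: 0.0
```

```bash
python3 pots.py; python3 - <<'E'
from h import *
im=cv2.imread("pics/pp.png")[...,::-1]; i=im.astype(int)
m=(i[...,0]>90)&(i[...,0]>2*i[...,1])&(i[...,0]>2*i[...,2]); m[:,:290]=0
k,l,s,c=cv2.connectedComponentsWithStats(m.astype(np.uint8)); print([(np.round(c[j],1),s[j][2:],at("top",c[j],140)) for j in range(1,k) if s[j][4]>2])
b=optics.get_image("side");i=b.astype(int)
m=(i[...,0]>90)&(i[...,0]>2*i[...,1])&(i[...,0]>2*i[...,2]); k,l,s,c=cv2.connectedComponentsWithStats(m.astype(np.uint8)); print([(np.round(c[j],1),s[j][:5]) for j in range(1,k) if s[j][4]>8])
i=im.astype(int); m=((i[...,0]>90)&(i[...,0]-i[...,2]>50)); m[:,:217]=0;m[:,260:]=0;m[:230]=0;m[300:]=0
ys,xs=np.where(m); print("handle",len(xs),at("top",(xs.mean(),ys.mean()),26))
print(im.min(2)[206:220,232:260])
E
```

```text
[188.4 222.1] [ 18  17 237] world [584. 365.] cage [-393.  438.]
[401.83027922 280.98159768 137.42213011] [ 2.21125911  0.35553809 -1.17501627] 85.00766978911679
[(array([442. , 225.3]), array([ 7,  5, 29], dtype=int32), array([ 555.25771311, -601.27313839,  140.        ])), (array([363.7, 259. ]), array([ 6,  5, 24], dtype=int32), array([ 430.17204639, -304.0812347 ,  140.        ]))]
[(array([217.8, 137.1]), array([213, 132,   9,  12,  70], dtype=int32)), (array([237.9, 144. ]), array([231, 138,  12,  11,  44], dtype=int32)), (array([382.5, 316.8]), array([379, 312,   9,  12,  58], dtype=int32)), (array([416. , 341.4]), array([412, 337,   8,  10,  50], dtype=int32))]
handle 204 [400.26153268 195.53535357  26.        ]
[[ 70  73  69  69  72  73  74  71  73  71  72  71  73  72  73  71  72  71
   74  76  59  50  53  52  51  53  55  53]
 [ 72  74  71  72  73  73  71  71  74  69  71  71  72  70  71  73  72  71
   73  74  59  52  55  54  54  54  53  53]
 [ 71  69  69  72  70  70  73  73  72  72  72  71  71  70  70  71  72  72
   72  74  58  51  53  53  51  55  54  52]
 [ 69  70  71  71  
[... 568 characters left out ...]
 71  70  70  71 191 208 153  55  41  49  52  58  63  72  81  95 116 133
  156 171 189 207 179 102  44  46  46  50]
 [ 71  71  72  77 191 207 148  48  41  46  50  49  48  47  47  48  54  57
   64  72 111 198 185 107  48  46  47  50]
 [ 74  71  71  80 194 204 143  64  59  67  69  57  60  57  49  45  49  49
   47  44  88 198 202 135  50  46  47  51]
 [ 72  67  72  88 197 201 137  65  69  72  72  69  70  69  73  72  69  56
   46  44  77 182 186 122  49  43  46  53]
 [ 72  72  73 103 200 201 136  64  70  71  73  71  72  75  73  72  73  69
   72  59  48  79  90  69  54  51  56  58]
 [ 70  71  69 113 200 202 136  64  72  74  72  73  72  74  73  73  73  72
   72  63  42  41  42  53  55  53  56  56]]
```

Emit:
jog_arm(motion="0 2 -45 0 -3; 0 4 -90 0 -6; 0 6 -135 0 -9; 0 8 -180 0 -12; 0 10 -225 0 -16; 0 12 -270 0 -20; 0 15 -315 0 -24; 0 18 -360 0 -28; 0 20 -405 0 -31; 0 22 -450 0 -31")

```text
time: 59.4
ee_pos: [424.2, -165.7, 137.3]
orientation: [0.0, 0.293, 0.956, 0.0]
contact_force: [1.9, 0.5, 0.1]
gripper_width: 85.4
grasp_force: 0.0
```

Emit:
jog_arm(motion="0 2 -45 0 0; 0 4 -90 0 0; 0 5 -130 0 0; 0 5 -140 0 0; 0 5 -140 0 0; 0 5 -140 0 0; 0 5 -140 -30 0; 0 5 -140 -55 0; 0 5 -140 -60 0; 0 5 -140 -60 0")

```text
time: 60.4
ee_pos: [428.7, -302.2, 76.3]
orientation: [-0.001, 0.292, 0.957, 0.001]
contact_force: [0.5, 0.0, 0.4]
gripper_width: 85.1
grasp_force: 0.0
```

Emit:
jog_arm(motion="1 0 0 0 0; 1 0 0 0 0; 1 0 0 0 0; 1 0 0 0 0; 1 0 0 0 0; 1 0 0 0 0; 1 0 0 0 0", squeeze=35)

```text
time: 61.1
ee_pos: [429.1, -304.3, 77.9]
orientation: [0.0, 0.292, 0.956, -0.0]
contact_force: [-2.5, 0.9, 5.5]
gripper_width: 16.8
grasp_force: 34.3
```

Emit:
jog_arm(motion="1 6 10 0 -5; 1 13.5 20 0 -12; 1 24 30 0 -19; 1 34.5 39 0 -26; 1 47 47 0 -33; 1 60 52.5 0 -40; 1 74 57 0 -48; 1 88 59.3 0 -55; 1 102.5 60.5 0 -62; 1 117 58.8 0 -69")

```text
time: 62.1
ee_pos: [547.9, -242.8, 77.9]
orientation: [-0.001, 0.784, 0.621, 0.002]
contact_force: [1.6, 8.3, 6.8]
gripper_width: 16.9
grasp_force: 35.0
```

Emit:
jog_arm(motion="1 7 -1 0 -3; 1 14 -3 0 -7; 1 21 -5 0 -10; 1 27.5 -7.5 0 -14; 1 34 -10.5 0 -17; 1 40 -13.5 0 -20; 1 40 -13.5 0 -20")

```text
time: 62.8
ee_pos: [588.6, -255.2, 77.9]
orientation: [-0.002, 0.879, 0.477, 0.003]
contact_force: [2.6, 12.4, 6.6]
gripper_width: 17.1
grasp_force: 35.5
```

Emit:
jog_arm(motion="1 4 -3 0 -2; 1 8 -6 0 -4; 1 12 -9 0 -6; 1 14 -11 0 -6; 1 16 -12.5 0 -6; 1 18 -14 0 -6; 1 18 -14 0 -6; 1 18 -14 0 -6")

```text
time: 63.6
ee_pos: [601.6, -263.6, 77.8]
orientation: [-0.009, 0.902, 0.431, -0.0]
contact_force: [-13.7, 27.5, 17.9]
gripper_width: 16.8
grasp_force: 39.0
```

Emit:
jog_arm(motion="1 -4 0 0 0; 1 -4 0 0 0; 0 -4 0 0 0; 0 -4 0 0 0; 0 -4 0 0 0; 0 -4 0 0 0; 0 -4 0 40 0; 0 -4 0 80 0; 0 -50 0 110 0; 0 -95 0 110 0")

```text
time: 64.6
ee_pos: [511.2, -274.8, 192.6]
orientation: [0.004, 0.902, 0.431, 0.002]
contact_force: [-0.6, -1.1, 0.6]
gripper_width: 85.5
grasp_force: 0.0
```

Emit:
jog_arm(motion="0 -45 0 0 0; 0 -90 0 0 0; 0 -110 0 0 0; 0 -110 0 0 0; 0 -110 0 0 0")

```text
time: 65.1
ee_pos: [399.2, -273.2, 187.5]
orientation: [0.001, 0.903, 0.43, 0.0]
contact_force: [0.2, 0.1, 0.4]
gripper_width: 85.5
grasp_force: 0.0
```

```bash
python3 - <<'E'
from h import *
t=optics.get_image("top");s=optics.get_image("side")
for n,im in(("top",t),("side",s)):
    i=im.astype(int); m=(i[...,0]>90)&(i[...,0]>2*i[...,1])&(i[...,0]>2*i[...,2]); m[:,:290]=0
    k,l,st,c=cv2.connectedComponentsWithStats(m.astype(np.uint8)); print(n,[(np.round(c[j],1),st[j][4]) for j in range(1,k) if st[j][4]>2])
    o=cv2.imread(f"pics/{n}0.png")[...,::-1].astype(int);i=o; m=(i[...,0]>90)&(i[...,0]>2*i[...,1])&(i[...,0]>2*i[...,2]); m[:,:290]=0
    k,l,st,c=cv2.connectedComponentsWithStats(m.astype(np.uint8)); print(n,"orig",[(np.round(c[j],1),st[j][4]) for j in range(1,k) if st[j][4]>2])
a=cv2.resize(t[170:250,290:390,::-1],(400,320),interpolation=2);b=cv2.resize(s[190:270,300:400,::-1],(400,320),interpolation=2)
c=cv2.resize(t[190:300,150:270,::-1],(400,280),interpolation=2);d=cv2.resize(s[130:214,190:310,::-1],(400,280),interpolation=2)
cv2.imwrite("pics/z.png",np.vstack([np.hstack([a,b]),np.hstack([c,d])]))
E
```

```text
top [(array([351.2, 214.4]), np.int32(20)), (array([442. , 225.3]), np.int32(29))]
top orig [(array([351.2, 214.4]), np.int32(20)), (array([442. , 225.3]), np.int32(29))]
side [(array([327.4, 239.2]), np.int32(84)), (array([382.6, 316.9]), np.int32(59)), (array([416. , 341.5]), np.int32(52))]
side orig [(array([327.3, 239.2]), np.int32(83)), (array([382.6, 317. ]), np.int32(58)), (array([416. , 341.4]), np.int32(50))]
```

View pics/z.png

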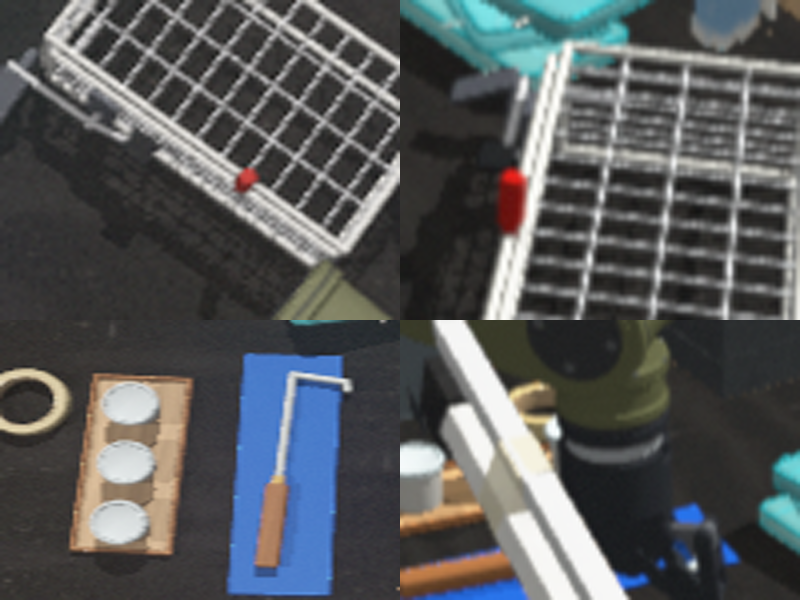

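The picture shows the gate back at its original place: the knob is at (351,214), the same pixel as at the start, and the bar is down. The cage is empty, three pots stand in the tray, and the hook is on its mat.

```bash
python3 -c "
from plant import job_done
print(job_done())"
```

```text
the job is handed in; nothing more can be done
None
```

I handed the job in at about 65 s. In the last pictures all three pots stand in the tray, the hook lies flat on its mat and the gate is shut with the latch bar down; `job_done()` returned no verdict.

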